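Pack the microscope's riser discs into their latched canister

TASK

Put the microscope's riser discs away: lift the canister's latch lever past centre until it is thrown fully open, take the clear hood off and stand it on the black rubber pad, and stack every riser disc on the bench flat on the canister's round plate, centred, largest at the bottom and smallest on top. Then put the hood back over the stack with its catch towards the latch, fully seated, and press the lever down past centre until the latch is fully closed. Leave the other things on the bench alone.

Things in the scene. Friction and masses are not known exactly. Their poses are not given: they have to be found in the camera images.
- canister: Black base of the storage canister, fixed to the bench. Origin: centre of its square part (152 x 152 x 12 mm), on the bench. x axis: from latch to plate; z up. Its -x side has a 70 mm wide tongue, 12 mm high, reaching x = -155 mm, with the latch: two cheeks at x = -106 to -86, y = +-17 to +-21 mm, 42 mm high. Canister x, y are meant below.
- plate_top (a point): Centre of the upper face of the round aluminium plate, 84 mm in diameter, 26 mm above the bench, at the middle of the canister base; the stack goes here. Under it a square plinth, 106 x 106 mm with edges sloping in to 94 x 94, rises from 12 to 22 mm height; the hood fits around it with 3 mm play a side. Axes as the canister's.
- lever (a joint): Steel latch lever, rad. 0: closed, level, pointing to canister -x. Lifting its end turns it up; 1.6: fully open, upright. Spring: shuts below 0.75, throws open above; about 4 to 5 N at the grip at either end of travel. Its hook lies over the hood's catch lip when closed, moves up and out towards -x as the lever opens, is clear of the lip from 1.0 on, and comes back over it on closing.
- lever_grip (a point): Centre of the grip block at the lever's free end, 28 mm wide across (along the lever's y, which is the canister's y), 18 mm along the lever, 12 mm thick. It is 60 mm from the pivot; when closed it is 34 mm above the bench. Can be pinched across its 28 mm width from above, and turns between the pads as it follows its arc.
- lever_hinge (a point): Lever's pivot, at canister x = -96 mm, 34 mm above the bench; the axis runs along the canister's y. The lever grip moves in the canister's x-z plane on a 60 mm radius about it.
- hood_handle (a point): Centre of the loose clear hood's bar handle: along the hood's x, 90 mm long, 18 wide (y), 16 thick, with 22 mm free below it between its end posts. Hood: upside-down box 120 x 120 mm, 82 high, walls 4, 0.28 to 0.5 kg. The point is 112 mm above the hood's rim: at height 124 mm when seated on the canister, 115 on the pad. z up, x as the canister's when seated.
- hood_keeper (a point): End of the steel catch lip on the hood's -x side, top face: 83 mm from the hood's middle, 32 mm above its lower rim; the lip is 14 mm wide, 5 thick and stands 23 mm out from the wall. The latch hook goes over it, so the hood fits only this way round.
- keeper_seat (a point): Where the end of the catch lip is when the hood is fully seated on the canister base: canister x = -83 mm, 44 mm above the bench.
- pad_top (a point): Centre of the upper face of the black rubber pad, 190 x 190 x 3 mm, on the bench; fixed.
- spool_mid (a point): Bystander: reel of solder, upright, 52 mm in diameter, 38 mm high; the point is its centre. Leave alone.
- tape_mid (a point): Bystander: roll of tape lying flat, 64 mm in diameter, 19 mm high; the point is its centre. Leave alone.
- disc_a_mid (a point): Aluminium riser disc, 66 mm in diameter, 14 mm thick, flat both sides, lying flat on the bench with its ring-marked face up; may be absent (None). The point is its centre, 7 mm above its underside.
- disc_b_mid (a point): Aluminium riser disc, 59 mm in diameter, 14 mm thick, flat both sides, lying flat on the bench with its ring-marked face up; may be absent (None). The point is its centre, 7 mm above its underside.
- disc_c_mid (a point): Aluminium riser disc, 52 mm in diameter, 14 mm thick, flat both sides, lying flat on the bench with its ring-marked face up; may be absent (None). The point is its centre, 7 mm above its underside.
- disc_d_mid (a point): Aluminium riser disc, 45 mm in diameter, 14 mm thick, flat both sides, lying flat on the bench with its ring-marked face up; may be absent (None). The point is its centre, 7 mm above its underside.
- brush: Bystander: cleaning brush lying at the back right. Leave alone.
- driver: Bystander: screwdriver lying at the back. Leave alone.
- flask: Bystander: white bottle, 60 mm in diameter, 150 mm high, at the back left. Leave alone.
- jar: Bystander: amber jar, 60 mm in diameter, 55 mm high, at the back. Leave alone.
- board: Bystander: green circuit board, 100 x 150 mm, at the back. Leave alone.
- dish: Bystander: small steel dish, 80 mm in diameter, 40 mm high, at the left near the robot. Leave alone.
There are look-alikes about, which are no part of the job. What is shaped like the part that bears disc_b_mid but orange or purple is not meant. Leave any purple or red look-alike of the part that bears disc_d_mid alone.

How it is judged (in metres and radians):
On the way, in this order (a step that is already met when the one before it is completed fails the run):
1. the latch lever is thrown open and the hook is clear of the catch (value of joint lever above 1.3 rad), for 0.2 s.
2. the hood stands upright on the rubber pad, let go (horizontal distance between hood_handle and pad_top below 0.06 m and height (world z) of hood_handle below 0.122 m and angle between hood_handle's own z axis and vertical below 0.08 rad and contact force between the fingers and hood below 0.1 N), for 0.2 s.
3. all the discs lie flat and centred on the plate, largest lowest, let go (horizontal distance between each of disc_a_mid, disc_b_mid, disc_c_mid, disc_d_mid and plate_top below 0.009 m and angle between each of disc_a_mid, disc_b_mid, disc_c_mid, disc_d_mid's own z axis and vertical below 0.08 rad and height (world z) of disc_a_mid between 0.028 and 0.082 m and height (world z) of disc_b_mid between 0.028 and 0.082 m and z of each of disc_b_mid, disc_c_mid, disc_d_mid in the frame of disc_a_mid above 0.01 m and height (world z) of disc_c_mid between 0.028 and 0.082 m and z of each of disc_c_mid, disc_d_mid in the frame of disc_b_mid above 0.01 m and height (world z) of disc_d_mid between 0.028 and 0.082 m and z of disc_d_mid in the frame of disc_c_mid above 0.01 m and contact force between the fingers and disc_a below 0.1 N and contact force between the fingers and disc_b below 0.1 N and contact force between the fingers and disc_c below 0.1 N and contact force between the fingers and disc_d below 0.1 N), for 0.3 s.
4. the hood is seated on the canister, catch towards the latch, with the lever still open (horizontal distance between hood_keeper and keeper_seat below 0.008 m and height (world z) of hood_handle below 0.128 m and angle between hood_handle's own z axis and vertical below 0.05 rad and angle between the x axis of hood_handle and the x axis of canister, either way round below 0.1 rad and value of joint lever above 1.3 rad), for 0.2 s.
At the end, for the whole second after the job is handed in: Every disc present lies flat in one stack on the plate, centre within 9 mm of the plate's, smaller above larger; the hood is seated over them (handle point below 128 mm, catch within 8 mm of its seat, squared within 0.1 rad) and at rest; the lever is closed (under 0.12 rad) (horizontal distance between each of disc_a_mid, disc_b_mid, disc_c_mid, disc_d_mid and plate_top below 0.009 m and angle between each of disc_a_mid, disc_b_mid, disc_c_mid, disc_d_mid's own z axis and vertical below 0.08 rad and height (world z) of disc_a_mid between 0.028 and 0.082 m and height (world z) of disc_b_mid between 0.028 and 0.082 m and z of each of disc_b_mid, disc_c_mid, disc_d_mid in the frame of disc_a_mid above 0.01 m and height (world z) of disc_c_mid between 0.028 and 0.082 m and z of each of disc_c_mid, disc_d_mid in the frame of disc_b_mid above 0.01 m and height (world z) of disc_d_mid between 0.028 and 0.082 m and z of disc_d_mid in the frame of disc_c_mid above 0.01 m and horizontal distance between hood_keeper and keeper_seat below 0.008 m and height (world z) of hood_handle below 0.128 m and angle between hood_handle's own z axis and vertical below 0.05 rad and angle between the x axis of hood_handle and the x axis of canister, either way round below 0.1 rad and value of joint lever below 0.12 rad and linear speed of hood below 0.02 m/s); the robot touches nothing.
It fails at once if a bystander is pushed more than 40 mm away from its place (distance of any of spool_mid, tape_mid, brush, driver, flask, jar, board, dish from where it was at the start of the episode above 0.04 m).
Of disc_a, disc_b, disc_c, disc_d only 2 to 4 are there at a start; the rules pass over those that are not, and their reading is None.
At some moment in a run one of hood may be knocked a few centimetres aside while the robot is not near it.
Once in a run the grip may slacken for a moment while it holds something.
It also fails if it takes over 210 s, if anything falls off the work surface, if the arm or the gripper's body presses on something with over 40 N, if the wrist force passes 120 N, or if a joint passes its speed limit or range.

ROBOT

A 7-joint arm with a two-finger parallel gripper is mounted at the origin on the work surface. World frame = base frame: x ahead of the robot, y to its left, z up, the work surface at z = 0. Lengths are in m, angles in degrees, forces in N, time in s.
With the tool pointing down it reaches from about 0.4 to 0.85 m from the base axis. Payload 4.5 kg.
Tool frame: the origin (TCP) lies midway between the tips of the shut fingers; the grasp point (between the pads) lies 19 mm behind it; z points along the fingers, y is the direction in which the jaws open and shut (so a half turn about z gives the same grasp; the last joint's range is limited). The gripper opens to 88 mm and grips with 3 to 60 N. Pads are 18 mm wide; open, the fingers measure 123 mm over their backs; the gripper's body (75 mm by 187 mm) begins 45 mm behind the grasp point.
Start: joints at [78.083, 39.483, -11.15, 89.685, 9.013, 51.709, -12.324], TCP at [0.15, -0.607, 0.239] pointing down, gripper open.
Joint ranges: [-172.22, 172.22], [-26.19, 119.32], [-84.43, 86.54], [7.71, 146.69], [-57.33, 237.33], [2.42, 119.75], [-152.13, 152.13]. Speed limits (degrees/s): [147.25, 147.25, 180, 180, 180, 180, 180].

INTERFACE

Orientations are given as a 3x3 rotation matrix whose columns are the frame's x, y, z axes.
In Python, from cell import bot gives the robot as it stands. The module is installed in compiled form; this text tells all that it offers.
- The arm moves only by the tool apply_moves, never from a script. Its argument "steps" is a list of rows, each an object of numbers: "ax", "ay", "az": the turn, a rotation vector about the tool's x, y, z in rad; "dx", "dy", "dz": the shift along the tool's x, y, z in mm; "jaw": the opening, from -1 (shut) to 1 (fully open). In form: [{"ax": .., "ay": .., "az": .., "dx": .., "dy": .., "dz": .., "jaw": ..}, ...]. A call has 1 to 12 rows; each row shifts and turns the commanded pose from where the row before left it, along the tool's axes as they then stand; what a row does not reach is not made up. A row lasts 1/12 s, in which the tool goes at most 41.7 mm and 7.16 degrees, less where a joint would pass 70% of its speed; a pose out of reach is approached as far as the arm can. A call is refused whole if a number of a shift passes 41.7 or a number of a turn 0.125, either way. A call with a gripper value outside its range is refused whole. The fingers move at their own pace and stop on an object; "newtons" is the grip in N (left out, the last holds). Time passes only in rows, so rows that do not move let the fingers close. It gives the time, the measured TCP pose, the force and the opening at its end, in the units of the state.
- bot.state(): the state, without advancing time (a new reading comes with each control period).
- bot.read_camera(name): name is "scene" or "top"; returns a dict with "img" (384x512x3 uint8, red, green, blue), "fx", "fy", "cx", "cy" (pixels), "view" (4x4, takes a point from world to camera coordinates). Camera axes: x right, y up, looking along -z (the intrinsics and any distortion apply to the point x, -y, -z); pixel columns grow to the right and rows downward; lengths in m; the calibration is good to about 2 mm. A picture is of the moment at which its call begins. There is no depth.
- bot.sign_off(): hands the job in, once; it reports no verdict.
The state is a dict: "time_s": time; "joint_pos": joint angles; "joint_vel": joint speeds; "effort": joint torques, N m; "tcp_pos": TCP position; "eef_rot": TCP orientation; "ft_force": force on the tool from outside, world axes, zero at the start; "moment": the same for the moment, N m; "grip_width": finger opening in m.
Only numpy, scipy, OpenCV 4.12 (cv2) and the standard library are available. Lean on these libraries where they do the work, as an engineer would, in place of code of your own. Each camera call takes 0.05 s, during which the arm holds its last target. There are 200 camera calls.

## Working session

There is one attempt and no reset: what is moved stays moved. The work goes in short steps, Python scripts to look and compute and a tool call to move; the robot and the scene stay as the last step left them, time stands still between calls to the robot, and variables do not carry over. Pictures are saved under pics/ and viewed, about 12 in all and at most 16, crops included, and the job is handed in when it is done.

Besides the shell and the picture viewer there is one more tool, called after "Request:" in YAML: its name, and indented under it one key for each argument. apply_moves: Moves the arm, as the interface text tells. Its arguments: {"type":"object","properties":{"steps":{"type":"array","items":{"type":"object","properties":{"ax":{"type":"number"},"ay":{"type":"number"},"az":{"type":"number"},"dx":{"type":"number"},"dy":{"type":"number"},"dz":{"type":"number"},"jaw":{"type":"number"}}}},"newtons":{"type":"number"}},"required":["steps"]}

```bash
mkdir -p pics
cat > h.py <<'E'
import numpy as np, cv2
from cell import bot
def snap(name,cam,crop=None,s=1):
    c=bot.read_camera(cam); im=c["img"][:,:,::-1].copy()
    if crop: x0,y0,x1,y1=crop; im=im[y0:y1,x0:x1]
    im=cv2.resize(im,None,fx=s,fy=s,interpolation=cv2.INTER_CUBIC)
    cv2.imwrite(f"pics/{name}.png",im); return c
def ray(c,u,v):
    V=np.array(c["view"]);R=V[:3,:3];t=V[:3,3]
    d=np.array([(u-c["cx"])/c["fx"],-(v-c["cy"])/c["fy"],-1.]);return -R.T@t,R.T@d
def pix2w(c,u,v,z):
    o,d=ray(c,u,v);return o+d*(z-o[2])/d[2]
def w2pix(c,p):
    V=np.array(c["view"]);q=V[:3,:3]@np.array(p)+V[:3,3]
    return c["cx"]+c["fx"]*q[0]/-q[2], c["cy"]-c["fy"]*q[1]/-q[2]
E
python3 - <<'E'
from h import *
for n in("top","scene"):
    c=snap(n+"1",n,s=1.5);print({k:v for k,v in c.items() if k!="img"})
s=bot.state();print(s)
E
```

```text
{'fx': 366.31789722263073, 'fy': 366.31789722263073, 'cx': 251.85208908549896, 'cy': 193.5886380415354, 'view': array([[-0.00396111, -0.99998915, -0.00245247,  0.02156069],
       [ 0.98353931, -0.00433897,  0.18064217, -0.56712165],
       [-0.18065085, -0.00169655,  0.98354583, -1.0146828 ],
       [ 0.        ,  0.        ,  0.        ,  1.        ]])}
{'fx': 347.4836990745344, 'fy': 347.4836990745344, 'cx': 259.5921505507563, 'cy': 193.83916654262694, 'view': array([[-0.10944171,  0.9939301 ,  0.01120168,  0.02324329],
       [-0.83433999, -0.09798294,  0.54247224,  0.40688275],
       [ 0.54027706,  0.05002308,  0.83999904, -1.59335002],
       [ 0.        ,  0.        ,  0.        ,  1.        ]])}
{'time_s': 0.1, 'joint_pos': array([ 78.08280822,  39.52878974, -11.14572179,  89.73806651,
         9.01284617,  51.70981885, -12.32521544]), 'joint_vel': array([ 0.03819454, -0.15685847, -0.11350159, -0.06040108, -0.02369566,
        0.02598475,  0.04200601]), 'effort': array([-2.22759663e-03, -5.28501964e+01, -1.27120301e+00, -1.53838688e+01,
       -5.25347621e-02,  1.96953639e-03,  3.42692897e-05]), 'tcp_pos': array([ 0.14947952, -0.60628014,  0.23798993]), 'eef_rot': array([[ 9.70893477e-01,  2.39511163e-01, -5.09218293e-04],
       [ 2.39511675e-01, -9.70892208e-01,  1.57401475e-03],
       [-1.17401971e-04, -1.65016438e-03, -9.99998632e-01]]), 'ft_force': array([0.16427374, 0.58372718, 0.71666618]), 'moment': array([0.00665564, 0.0215193 , 0.02592275]), 'grip_width': 0.08778732806289251}
```

View pics/top1.png

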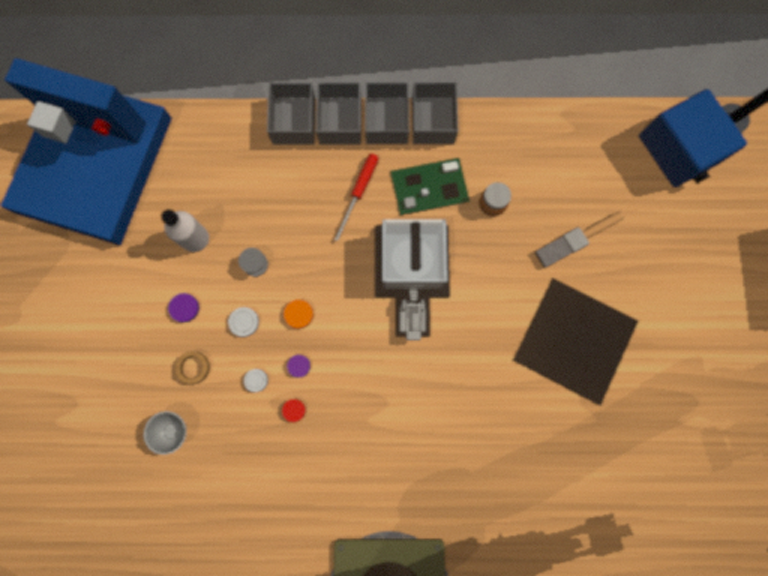

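View pics/scene1.png

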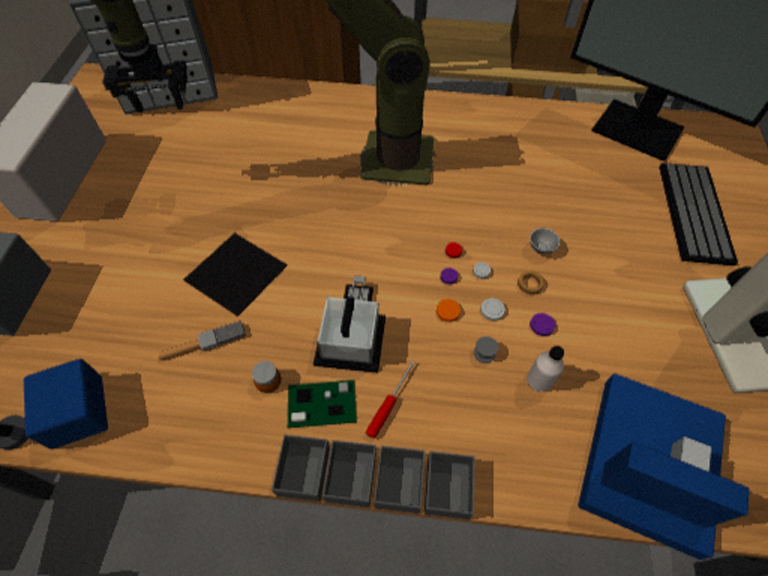

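The top view (1.5x) shows two aluminium discs at (243,322) and (255,380). The hood on the canister is at (415,255), the lever at (412,315), the pad at (576,341) and the solder reel at (252,262).

Run:
```python
from h import *
c=snap("canis","top",(235,135,315,235),6)
snap("discs","top",(110,190,220,290),6)
im=c["img"]
# discs: bright low-saturation blobs
hsv=cv2.cvtColor(im,cv2.COLOR_RGB2HSV)
for nm,m in(("silver",(hsv[...,1]<70)&(hsv[...,2]>95)),("purple",(hsv[...,0]>125)&(hsv[...,0]<160)&(hsv[...,1]>90)),("red/or",(hsv[...,1]>225)&(hsv[...,2]>140)),("black",(hsv[...,2]<45))):
    n,l,st,ce=cv2.connectedComponentsWithStats(m.astype(np.uint8))
    for i in range(1,n):
        if st[i,4]>120 and 100<ce[i,0]<430 and 130<ce[i,1]<300:
            p=pix2w(c,*ce[i],.014);d=np.linalg.norm(np.array(p)-ray(c,0,0)[0])/c["fx"]
            print(nm,ce[i].round(1),st[i],p.round(4),"eqdiam",round(2*np.sqrt(st[i,4]/np.pi)*d*1000,1), "h diam",round(st[i,2]*d*1000,1))
        if nm=="black" and st[i,4]>2000 and ce[i,0]>330 and ce[i,1]>130 and ce[i,1]<300:
            cn,_=cv2.findContours((l==i).astype(np.uint8),0,2)
            b=cv2.boxPoints(cv2.minAreaRect(cn[0]));print([pix2w(c,*q,.003).round(4) for q in b])
```

```text
silver [125.1 153.7] [110 141  29  26 407] [0.7008 0.4092 0.014 ] eqdiam 74.6 h diam 95.0
silver [276.3 167.5] [ 254  146   45   43 1685] [ 0.655  -0.0556  0.014 ] eqdiam 142.2 h diam 138.1
silver [375.  164.1] [358 152  34  25 398] [ 0.6641 -0.3577  0.014 ] eqdiam 72.8 h diam 110.0
silver [168.3 174.3] [159 166  19  18 259] [0.6349 0.2736 0.014 ] eqdiam 56.8 h diam 59.5
silver [274.9 212.8] [266 200  18  27 390] [ 0.5154 -0.0492  0.014 ] eqdiam 66.8 h diam 53.9
silver [161.7 214.2] [152 205  20  20 312] [0.5126 0.2889 0.014 ] eqdiam 61.4 h diam 61.6
silver [169.9 253.2] [162 246  16  15 191] [0.3977 0.26   0.014 ] eqdiam 47.4 h diam 48.6
silver [108.2 288.7] [ 96 274  28  29 537] [0.2973 0.4343 0.014 ] eqdiam 83.3 h diam 89.1
purple [121.7 204.8] [112 196  20  19 289] [0.5418 0.4099 0.014 ] eqdiam 61.1 h diam 63.7
purple [198.6 243.6] [192 237  14  14 163] [0.4251 0.1766 0.014 ] eqdiam 43.2 h diam 42.0
red/or [198.4 209. ] [190 200  18  19 252] [0.528  0.1795 0.014 ] eqdiam 54.2 h diam 54.5
```

View pics/canis.png

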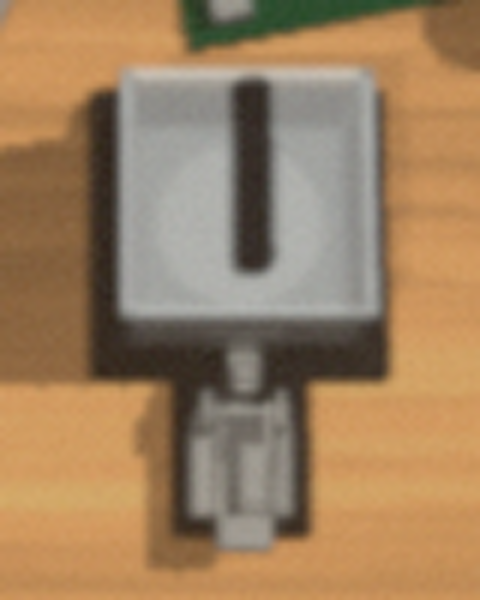

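View pics/discs.png

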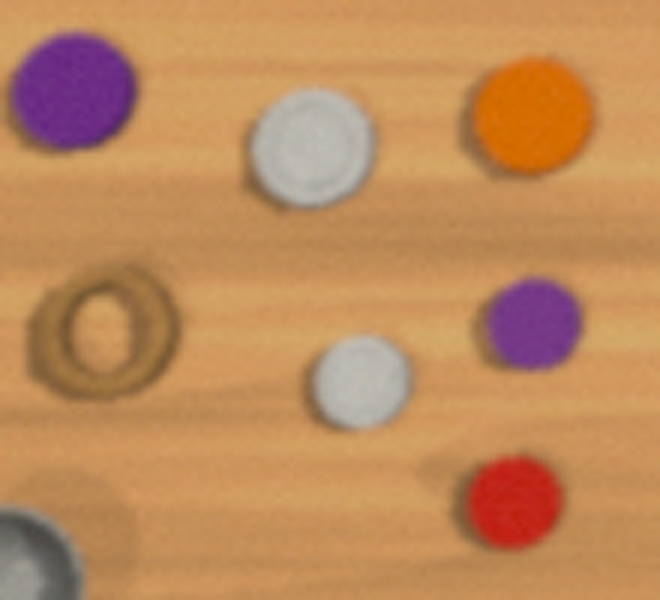

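Disc b (59 mm) is at about (161.8,214.2) px and disc d (45 mm) at about (169.9,253.2); a and c are absent. The other silver cylinder is the solder reel. The canister is almost square to the image: base corners at crop (93,380) and (387,380), tongue end at (172..308,536), lever grip at (244,532).

Run:
```python
from h import *
c=bot.read_camera("top")
f=lambda x,y,z:pix2w(c,(x+.5)/6-.5+235,(y+.5)/6-.5+135,z).round(4)
print("base bl,br",f(93,380,.012),f(387,380,.012),"tongue l r",f(172,535,.012),f(308,537,.012))
print("handle ends top",f(250,78,.132),f(252,272,.132))
print("hood top corners",f(121,68,.094),f(372,68,.094),f(382,319,.094),f(118,319,.094))
print("grip",f(244,532,.040),"grip L R",f(216,532,.04),f(272,532,.04),"keeper",f(244,370,.044), "cheeks end",f(200,400,.042),f(290,400,.042))
im=c["img"];g=cv2.cvtColor(im,cv2.COLOR_RGB2HSV)[...,2]
m=(g<75).astype(np.uint8);m[:, :335]=0;m[:175]=0;m[280:]=0;m[:,440:]=0
n,l,st,ce=cv2.connectedComponentsWithStats(m);i=1+np.argmax(st[1:,4]);print(st[i],pix2w(c,*ce[i],.003))
cn=max(cv2.findContours((l==i).astype(np.uint8),0,2)[0],key=cv2.contourArea)
print([pix2w(c,*q,.003).round(3) for q in cv2.boxPoints(cv2.minAreaRect(cn))])
```

```text
base bl,br [0.5613 0.0246 0.012 ] [ 0.5606 -0.123   0.012 ] tongue l r [ 0.4831 -0.0143  0.012 ] [ 0.4818 -0.0817  0.012 ]
handle ends top [ 0.6808 -0.0486  0.132 ] [ 0.5898 -0.048   0.132 ]
hood top corners [0.6981 0.0103 0.094 ] [ 0.6975 -0.1094  0.094 ] [ 0.5755 -0.1109  0.094 ] [0.576  0.0123 0.094 ]
grip [ 0.4816 -0.0483  0.04  ] grip L R [ 0.4817 -0.0348  0.04  ] [ 0.4815 -0.0618  0.04  ] keeper [ 0.5604 -0.0493  0.044 ] cheeks end [ 0.546  -0.0277  0.042 ] [ 0.5458 -0.0716  0.042 ]
[ 344  187   80   82 3754] [ 0.47194123 -0.37483543  0.003     ]
[array([ 0.435, -0.247,  0.003]), array([ 0.598, -0.337,  0.003]), array([ 0.508, -0.505,  0.003]), array([ 0.351, -0.412,  0.003])]
```

Request:
apply_moves:
  steps:
    - {"az": 0.121, "jaw": 1}
    - {"az": 0.121}
    - {"dx": 20, "dy": -34}
    - {"dx": 20, "dy": -34}
    - {"dx": 20, "dy": -34}
    - {"dx": 20, "dy": -34}
    - {"dx": 20, "dy": -34}
    - {"dx": 20, "dy": -34}
    - {"dx": 20, "dy": -34}
    - {"dx": 20, "dy": -34}
    - {"dx": 20, "dy": -34}
    - {"dx": 20, "dy": -34}
  newtons: 20

```text
validation failed for argument at $.st...
```

Request:
apply_moves:
  steps:
    - {"dx": 20, "dy": -34}
    - {"dx": 20, "dy": -34}
    - {"dx": 20, "dy": -34}
    - {"dx": 20, "dy": -34}
    - {"dx": 20, "dy": -34}
    - {"dx": 20, "dy": -34}
    - {}
    - {}

```text
validation failed for argument at $.st...
```

Request:
apply_moves:
  steps:
    - {"ax": 0, "ay": 0, "az": 0.121, "dx": 0, "dy": 0, "dz": 0, "jaw": 1}
    - {"ax": 0, "ay": 0, "az": 0.121, "dx": 0, "dy": 0, "dz": 0, "jaw": 1}
    - {"ax": 0, "ay": 0, "az": 0, "dx": 20, "dy": -34, "dz": 0, "jaw": 1}
    - {"ax": 0, "ay": 0, "az": 0, "dx": 20, "dy": -34, "dz": 0, "jaw": 1}
    - {"ax": 0, "ay": 0, "az": 0, "dx": 20, "dy": -34, "dz": 0, "jaw": 1}
    - {"ax": 0, "ay": 0, "az": 0, "dx": 20, "dy": -34, "dz": 0, "jaw": 1}
  newtons: 20

```text
time_s: 0.75
tcp_pos: [0.2303, -0.4692, 0.2387]
eef_rot: [[1.0, -0.001, 0.0], [-0.001, -1.0, 0.0], [0.0, -0.0, -1.0]]
ft_force: [0.6, 0.1, -0.4]
grip_width: 0.0881
```

Request:
apply_moves:
  steps:
    - {"ax": 0, "ay": 0, "az": 0, "dx": 20.9, "dy": -35, "dz": 0, "jaw": 1}
    - {"ax": 0, "ay": 0, "az": 0, "dx": 20.9, "dy": -35, "dz": 0, "jaw": 1}
    - {"ax": 0, "ay": 0, "az": 0, "dx": 20.9, "dy": -35, "dz": 0, "jaw": 1}
    - {"ax": 0, "ay": 0, "az": 0, "dx": 20.9, "dy": -35, "dz": 0, "jaw": 1}
    - {"ax": 0, "ay": 0, "az": 0, "dx": 20.9, "dy": -35, "dz": 0, "jaw": 1}
    - {"ax": 0, "ay": 0, "az": 0, "dx": 20.9, "dy": -35, "dz": 0, "jaw": 1}
    - {"ax": 0, "ay": 0, "az": 0, "dx": 20.9, "dy": -35, "dz": 0, "jaw": 1}
    - {"ax": 0, "ay": 0, "az": 0, "dx": 20.9, "dy": -35, "dz": 0, "jaw": 1}
    - {"ax": 0, "ay": 0, "az": 0, "dx": 20.9, "dy": -35, "dz": 0, "jaw": 1}
    - {"ax": 0, "ay": 0, "az": 0, "dx": 20.9, "dy": -35, "dz": 0, "jaw": 1}
    - {"ax": 0, "ay": 0, "az": 0, "dx": 20.9, "dy": -35, "dz": 0, "jaw": 1}
    - {"ax": 0, "ay": 0, "az": 0, "dx": 20.9, "dy": -35, "dz": 0, "jaw": 1}

```text
time_s: 1.75
tcp_pos: [0.4813, -0.0489, 0.2388]
eef_rot: [[1.0, 0.0, 0.0], [0.0, -1.0, -0.0], [0.0, 0.0, -1.0]]
ft_force: [1.3, -0.1, 0.2]
grip_width: 0.0882
```

Request:
apply_moves:
  steps:
    - {"ax": 0, "ay": 0, "az": 0, "dx": 0, "dy": 0, "dz": 40, "jaw": 1}
    - {"ax": 0, "ay": 0, "az": 0, "dx": 0, "dy": 0, "dz": 40, "jaw": 1}
    - {"ax": 0, "ay": 0, "az": 0, "dx": 0, "dy": 0, "dz": 40, "jaw": 1}
    - {"ax": 0, "ay": 0, "az": 0, "dx": 0, "dy": 0, "dz": 0, "jaw": 1}
    - {"ax": 0, "ay": 0, "az": 0, "dx": 0, "dy": 0, "dz": 0, "jaw": 1}

```text
time_s: 2.17
tcp_pos: [0.4791, -0.0508, 0.1174]
eef_rot: [[1.0, 0.0, -0.005], [0.0, -1.0, -0.0], [-0.005, 0.0, -1.0]]
ft_force: [0.0, 0.0, 0.7]
grip_width: 0.0883
```

Request:
apply_moves:
  steps:
    - {"ax": 0, "ay": 0, "az": 0, "dx": 2, "dy": -1.5, "dz": 35, "jaw": 1}
    - {"ax": 0, "ay": 0, "az": 0, "dx": 0, "dy": 0, "dz": 35, "jaw": 1}
    - {"ax": 0, "ay": 0, "az": 0, "dx": 0, "dy": 0, "dz": 25, "jaw": 1}
    - {"ax": 0, "ay": 0, "az": 0, "dx": 0, "dy": 0, "dz": 0, "jaw": 1}
    - {"ax": 0, "ay": 0, "az": 0, "dx": 0, "dy": 0, "dz": 0, "jaw": 1}

```text
time_s: 2.58
tcp_pos: [0.4838, -0.0497, 0.0257]
eef_rot: [[1.0, -0.001, 0.002], [-0.001, -1.0, -0.0], [0.002, 0.0, -1.0]]
ft_force: [-0.4, -1.3, -0.3]
grip_width: 0.0884
```

Request:
apply_moves:
  steps:
    - {"ax": 0, "ay": 0, "az": 0, "dx": 0, "dy": 0, "dz": 0, "jaw": -1}
    - {"ax": 0, "ay": 0, "az": 0, "dx": 0, "dy": 0, "dz": 0, "jaw": -1}
    - {"ax": 0, "ay": 0, "az": 0, "dx": 0, "dy": 0, "dz": 0, "jaw": -1}
    - {"ax": 0, "ay": 0, "az": 0, "dx": 0, "dy": 0, "dz": 0, "jaw": -1}
    - {"ax": 0, "ay": 0, "az": 0, "dx": 0, "dy": 0, "dz": 0, "jaw": -1}
    - {"ax": 0, "ay": 0, "az": 0, "dx": 0, "dy": 0, "dz": 0, "jaw": -1}
    - {"ax": 0, "ay": 0, "az": 0, "dx": 0, "dy": 0, "dz": 0, "jaw": -1}
    - {"ax": 0, "ay": 0, "az": 0, "dx": 0, "dy": 0, "dz": 0, "jaw": -1}

```text
time_s: 3.25
tcp_pos: [0.4826, -0.0494, 0.0237]
eef_rot: [[1.0, -0.0, -0.0], [-0.0, -1.0, -0.0], [-0.0, 0.0, -1.0]]
ft_force: [0.6, 1.1, -0.9]
grip_width: 0.0367
```

Request:
apply_moves:
  steps:
    - {"ax": 0, "ay": 0, "az": 0, "dx": 0, "dy": 0, "dz": 0, "jaw": -1}
    - {"ax": 0, "ay": 0, "az": 0, "dx": 0, "dy": 0, "dz": 0, "jaw": -1}
    - {"ax": 0, "ay": 0, "az": 0, "dx": 0, "dy": 0, "dz": 0, "jaw": -1}
    - {"ax": 0, "ay": 0, "az": 0, "dx": 0, "dy": 0, "dz": 0, "jaw": -1}
    - {"ax": 0, "ay": 0, "az": 0, "dx": 0.4, "dy": 0, "dz": -7.2, "jaw": -1}
    - {"ax": 0, "ay": 0, "az": 0, "dx": 1.3, "dy": 0, "dz": -7.1, "jaw": -1}

```text
time_s: 3.75
tcp_pos: [0.4839, -0.0492, 0.0378]
eef_rot: [[1.0, 0.0, -0.001], [0.0, -1.0, 0.0], [-0.001, -0.0, -1.0]]
ft_force: [1.5, 2.6, -9.0]
grip_width: 0.0274
```

Request:
apply_moves:
  steps:
    - {"ax": 0, "ay": 0, "az": 0, "dx": 2.1, "dy": 0, "dz": -6.9, "jaw": -1}
    - {"ax": 0, "ay": 0, "az": 0, "dx": 2.9, "dy": 0, "dz": -6.6, "jaw": -1}
    - {"ax": 0, "ay": 0, "az": 0, "dx": 3.7, "dy": 0, "dz": -6.2, "jaw": -1}
    - {"ax": 0, "ay": 0, "az": 0, "dx": 4.4, "dy": 0, "dz": -5.7, "jaw": -1}
    - {"ax": 0, "ay": 0, "az": 0, "dx": 5.1, "dy": 0, "dz": -5.1, "jaw": -1}
    - {"ax": 0, "ay": 0, "az": 0, "dx": 5.6, "dy": 0, "dz": -4.5, "jaw": -1}
    - {"ax": 0, "ay": 0, "az": 0, "dx": 6.1, "dy": 0, "dz": -3.8, "jaw": -1}
    - {"ax": 0, "ay": 0, "az": 0, "dx": 6.5, "dy": 0, "dz": -3.0, "jaw": -1}
    - {"ax": 0, "ay": 0, "az": 0, "dx": 6.9, "dy": 0, "dz": -2.2, "jaw": -1}
    - {"ax": 0, "ay": 0, "az": 0, "dx": 7.1, "dy": 0, "dz": -1.4, "jaw": -1}
    - {"ax": 0, "ay": 0, "az": 0, "dx": 5, "dy": 0, "dz": -0.5, "jaw": -1}
    - {"ax": 0, "ay": 0, "az": 0, "dx": 0, "dy": 0, "dz": 0, "jaw": -1}

```text
time_s: 4.75
tcp_pos: [0.5437, -0.0494, 0.0849]
eef_rot: [[1.0, -0.0, 0.007], [-0.0, -1.0, 0.0], [0.007, -0.0, -1.0]]
ft_force: [0.7, 2.0, 7.8]
grip_width: 0.0278
```

Request:
apply_moves:
  steps:
    - {"ax": 0, "ay": 0, "az": 0, "dx": 0, "dy": 0, "dz": 0, "jaw": 0.2}
    - {"ax": 0, "ay": 0, "az": 0, "dx": 0, "dy": 0, "dz": 0, "jaw": 0.2}
    - {"ax": 0, "ay": 0, "az": 0, "dx": 0, "dy": 0, "dz": 0, "jaw": 0.2}
    - {"ax": 0, "ay": 0, "az": 0, "dx": 0, "dy": 0, "dz": 0, "jaw": 0.2}
    - {"ax": 0, "ay": 0, "az": 0, "dx": 0, "dy": 0, "dz": -35, "jaw": 0.2}
    - {"ax": 0, "ay": 0, "az": 0, "dx": 0, "dy": 0, "dz": -35, "jaw": 0.2}
    - {"ax": 0, "ay": 0, "az": 0, "dx": 0, "dy": 0, "dz": -35, "jaw": 0.2}
    - {"ax": 0, "ay": 0, "az": 0, "dx": -40, "dy": 0, "dz": 0, "jaw": 0.2}
    - {"ax": 0, "ay": 0, "az": 0, "dx": -40, "dy": 0, "dz": 0, "jaw": 0.2}
    - {"ax": 0, "ay": 0, "az": 0, "dx": 0, "dy": 0, "dz": 0, "jaw": 0.2}

```text
time_s: 5.58
tcp_pos: [0.4459, -0.0503, 0.188]
eef_rot: [[1.0, -0.001, -0.018], [-0.001, -1.0, -0.001], [-0.018, 0.001, -1.0]]
ft_force: [-1.7, -0.4, -0.5]
grip_width: 0.0529
```

Run:
```python
from h import *
snap("lev","top",(235,135,315,235),5)
```

```text
(no output)
```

View pics/lev.png

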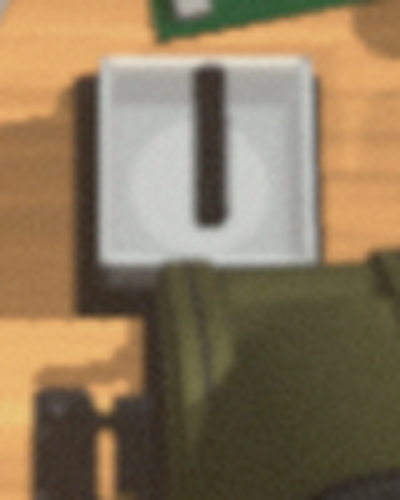

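The hood sits undisturbed on the canister, and its handle runs from (210,68) to (210,222) in the crop. The arm hides the lever, so I check it after lifting the hood.

Request:
apply_moves:
  steps:
    - {"ax": 0, "ay": 0, "az": 0, "dx": 38, "dy": -0.4, "dz": 0, "jaw": 0.2}
    - {"ax": 0, "ay": 0, "az": 0, "dx": 38, "dy": 0, "dz": 0, "jaw": 0.2}
    - {"ax": 0, "ay": 0, "az": 0, "dx": 38, "dy": 0, "dz": 0, "jaw": 0.2}
    - {"ax": 0, "ay": 0, "az": 0, "dx": 38, "dy": 0, "dz": 0, "jaw": 0.2}
    - {"ax": 0, "ay": 0, "az": 0, "dx": 20, "dy": 0, "dz": 0, "jaw": 0.2}
    - {"ax": 0, "ay": 0, "az": 0, "dx": 0, "dy": 0, "dz": 0, "jaw": 0.2}
    - {"ax": 0, "ay": 0, "az": 0, "dx": 0, "dy": 0, "dz": 0, "jaw": 0.2}

```text
time_s: 6.22
tcp_pos: [0.6327, -0.049, 0.1881]
eef_rot: [[1.0, -0.0, 0.0], [-0.0, -1.0, -0.0], [0.0, 0.0, -1.0]]
ft_force: [0.1, 0.3, 0.9]
grip_width: 0.0531
```

Request:
apply_moves:
  steps:
    - {"ax": 0, "ay": 0, "az": 0, "dx": 3, "dy": 0, "dz": 28, "jaw": 0.2}
    - {"ax": 0, "ay": 0, "az": 0, "dx": 0, "dy": 0, "dz": 28, "jaw": 0.2}
    - {"ax": 0, "ay": 0, "az": 0, "dx": 0, "dy": 0, "dz": 26, "jaw": 0.2}
    - {"ax": 0, "ay": 0, "az": 0, "dx": 0, "dy": 0, "dz": 0, "jaw": 0.2}
    - {"ax": 0, "ay": 0, "az": 0, "dx": 0, "dy": 0, "dz": 0, "jaw": -1}
    - {"ax": 0, "ay": 0, "az": 0, "dx": 0, "dy": 0, "dz": 0, "jaw": -1}
    - {"ax": 0, "ay": 0, "az": 0, "dx": 0, "dy": 0, "dz": 0, "jaw": -1}
    - {"ax": 0, "ay": 0, "az": 0, "dx": 0, "dy": 0, "dz": 0, "jaw": -1}
    - {"ax": 0, "ay": 0, "az": 0, "dx": 0, "dy": 0, "dz": 0, "jaw": -1}
    - {"ax": 0, "ay": 0, "az": 0, "dx": 0, "dy": 0, "dz": 0, "jaw": -1}
    - {"ax": 0, "ay": 0, "az": 0, "dx": 0, "dy": 0, "dz": 0, "jaw": -1}
    - {"ax": 0, "ay": 0, "az": 0, "dx": 0, "dy": 0, "dz": 0, "jaw": -1}
  newtons: 35

```text
time_s: 7.22
tcp_pos: [0.6353, -0.0497, 0.1079]
eef_rot: [[1.0, -0.001, 0.002], [-0.001, -1.0, -0.001], [0.002, 0.001, -1.0]]
ft_force: [-0.1, -1.9, 5.5]
grip_width: 0.0175
```

Request:
apply_moves:
  steps:
    - {"ax": 0, "ay": 0, "az": 0, "dx": 0, "dy": 0, "dz": -10, "jaw": -1}
    - {"ax": 0, "ay": 0, "az": 0, "dx": 0, "dy": 0, "dz": -20, "jaw": -1}
    - {"ax": 0, "ay": 0, "az": 0, "dx": 0, "dy": 0, "dz": -20, "jaw": -1}
    - {"ax": 0, "ay": 0, "az": 0, "dx": 0, "dy": 0, "dz": -25, "jaw": -1}
    - {"ax": 0, "ay": 0, "az": 0, "dx": 0, "dy": 0, "dz": -25, "jaw": -1}
    - {"ax": 0, "ay": 0, "az": 0, "dx": 0, "dy": 0, "dz": -25, "jaw": -1}
    - {"ax": 0, "ay": 0, "az": 0, "dx": 0, "dy": 0, "dz": -20, "jaw": -1}
    - {"ax": 0, "ay": 0, "az": 0, "dx": 0, "dy": 0, "dz": -10, "jaw": -1}
    - {"ax": 0, "ay": 0, "az": 0, "dx": 0, "dy": 0, "dz": 0, "jaw": -1}

```text
time_s: 7.97
tcp_pos: [0.6356, -0.0487, 0.264]
eef_rot: [[1.0, 0.0, 0.004], [0.0, -1.0, 0.0], [0.004, -0.0, -1.0]]
ft_force: [0.9, -0.7, -4.5]
grip_width: 0.0177
```

Run:
```python
from h import *
snap("lift","scene",(150,100,330,280),4)
```

```text
(no output)
```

View pics/lift.png

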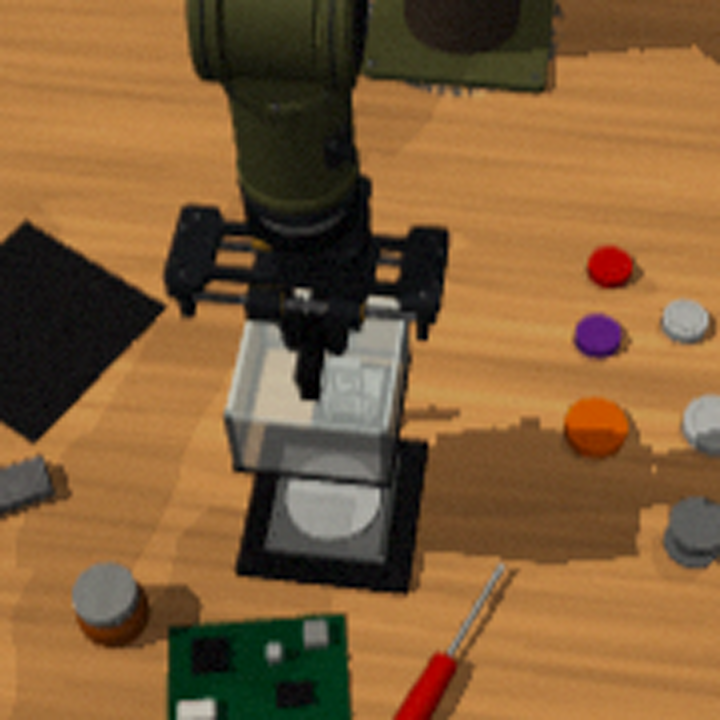

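The hood is up at (320,390) in the crop, the plate below is bare at (335,495), and the pad is free. I carry it to the pad.

Request:
apply_moves:
  steps:
    - {"ax": 0, "ay": 0, "az": 0, "dx": -8, "dy": 16, "dz": 0, "jaw": -1}
    - {"ax": 0, "ay": 0, "az": 0, "dx": -15, "dy": 30, "dz": 0, "jaw": -1}
    - {"ax": 0, "ay": 0, "az": 0, "dx": -15, "dy": 30, "dz": 0, "jaw": -1}
    - {"ax": 0, "ay": 0, "az": 0, "dx": -15, "dy": 30, "dz": 0, "jaw": -1}
    - {"ax": 0, "ay": 0, "az": 0, "dx": -15, "dy": 30, "dz": 0, "jaw": -1}
    - {"ax": 0, "ay": 0, "az": 0, "dx": -15, "dy": 30, "dz": 0, "jaw": -1}
    - {"ax": 0, "ay": 0, "az": 0, "dx": -15, "dy": 30, "dz": 0, "jaw": -1}
    - {"ax": 0, "ay": 0, "az": 0, "dx": -15, "dy": 30, "dz": 0, "jaw": -1}
    - {"ax": 0, "ay": 0, "az": 0, "dx": -15, "dy": 30, "dz": 0, "jaw": -1}
    - {"ax": 0, "ay": 0, "az": 0, "dx": -15, "dy": 30, "dz": 0, "jaw": -1}
    - {"ax": 0, "ay": 0, "az": 0, "dx": -15, "dy": 30, "dz": 0, "jaw": -1}
    - {"ax": 0, "ay": 0, "az": 0, "dx": -6, "dy": 10, "dz": 0, "jaw": -1}

```text
time_s: 9.02
tcp_pos: [0.4654, -0.3805, 0.2597]
eef_rot: [[1.0, -0.008, -0.006], [-0.008, -1.0, -0.002], [-0.006, 0.002, -1.0]]
ft_force: [-1.2, -1.6, -5.2]
grip_width: 0.0187
```

Request:
apply_moves:
  steps:
    - {"ax": 0, "ay": 0, "az": 0, "dx": 0, "dy": 0, "dz": 25, "jaw": -1}
    - {"ax": 0, "ay": 0, "az": 0, "dx": 0, "dy": 0, "dz": 35, "jaw": -1}
    - {"ax": 0, "ay": 0, "az": 0, "dx": 0, "dy": 0, "dz": 35, "jaw": -1}
    - {"ax": 0, "ay": 0, "az": 0, "dx": 0, "dy": 0, "dz": 30, "jaw": -1}
    - {"ax": 0, "ay": 0, "az": 0, "dx": 0, "dy": 0, "dz": 15, "jaw": -1}
    - {"ax": 0, "ay": 0, "az": 0, "dx": 0, "dy": 0, "dz": 0, "jaw": -1}
    - {"ax": 0, "ay": 0, "az": 0, "dx": 0, "dy": 0, "dz": 0, "jaw": -1}

```text
time_s: 9.6
tcp_pos: [0.4697, -0.3737, 0.1202]
eef_rot: [[1.0, 0.0, -0.003], [0.0, -1.0, 0.003], [-0.003, -0.003, -1.0]]
ft_force: [-0.2, -0.8, -3.2]
grip_width: 0.0178
```

Request:
apply_moves:
  steps:
    - {"ax": 0, "ay": 0, "az": 0, "dx": 0, "dy": 0, "dz": 8, "jaw": -1}
    - {"ax": 0, "ay": 0, "az": 0, "dx": 0, "dy": 0, "dz": 7, "jaw": -1}
    - {"ax": 0, "ay": 0, "az": 0, "dx": 0, "dy": 0, "dz": 4, "jaw": -1}
    - {"ax": 0, "ay": 0, "az": 0, "dx": 0, "dy": 0, "dz": 2, "jaw": -1}
    - {"ax": 0, "ay": 0, "az": 0, "dx": 0, "dy": 0, "dz": 0, "jaw": -1}
    - {"ax": 0, "ay": 0, "az": 0, "dx": 0, "dy": 0, "dz": 0, "jaw": -1}

```text
time_s: 10.1
tcp_pos: [0.4691, -0.3842, 0.1058]
eef_rot: [[1.0, -0.007, 0.003], [-0.007, -1.0, -0.014], [0.003, 0.014, -1.0]]
ft_force: [-7.9, -9.5, 19.6]
grip_width: 0.0177
```

Request:
apply_moves:
  steps:
    - {"ax": 0, "ay": 0, "az": 0, "dx": 0, "dy": 0, "dz": -4, "jaw": -1}
    - {"ax": 0, "ay": 0, "az": 0, "dx": 0, "dy": 0, "dz": -6, "jaw": -1}
    - {"ax": 0, "ay": 0, "az": 0, "dx": 0, "dy": 0, "dz": 0, "jaw": -1}
    - {"ax": 0, "ay": 0, "az": 0, "dx": 0, "dy": 0, "dz": 0, "jaw": -1}

```text
time_s: 10.43
tcp_pos: [0.4715, -0.3742, 0.1113]
eef_rot: [[1.0, 0.001, 0.001], [0.001, -1.0, 0.0], [0.001, -0.0, -1.0]]
ft_force: [-1.0, 0.4, -4.8]
grip_width: 0.0176
```

Run:
```python
from h import *
snap("pad1","scene",(90,100,270,280),4)
```

```text
(no output)
```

View pics/pad1.png

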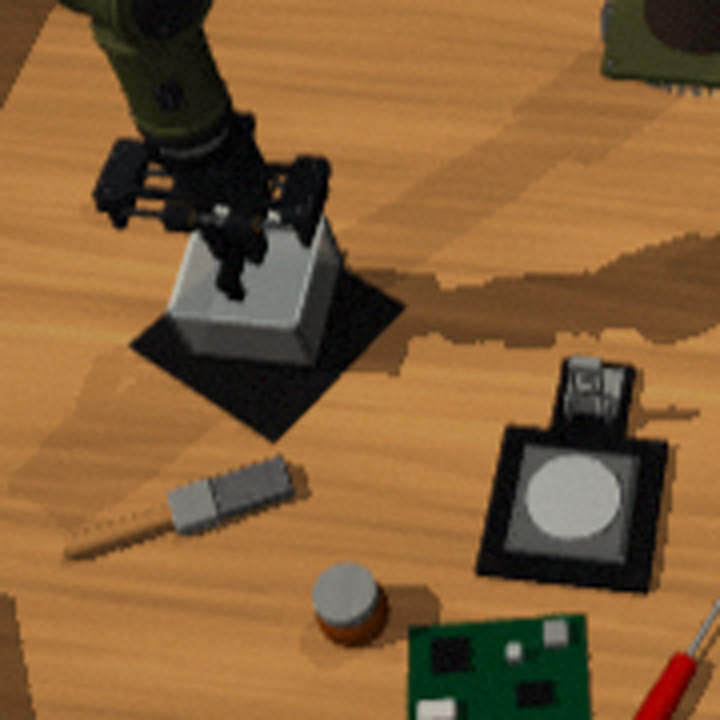

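The hood stands over the pad at crop (240,300), and the lever is upright at (585,375). It touched about 5 mm earlier than planned, so it probably slipped down a little in the grip. I lower it gently and release.

Request:
apply_moves:
  steps:
    - {"ax": 0, "ay": 0, "az": 0, "dx": 0, "dy": 0, "dz": 3, "jaw": -1}
    - {"ax": 0, "ay": 0, "az": 0, "dx": 0, "dy": 0, "dz": 2, "jaw": -1}
    - {"ax": 0, "ay": 0, "az": 0, "dx": 0, "dy": 0, "dz": 0, "jaw": -1}
    - {"ax": 0, "ay": 0, "az": 0, "dx": 0, "dy": 0, "dz": 0, "jaw": -1}

```text
time_s: 10.82
tcp_pos: [0.4705, -0.3749, 0.1057]
eef_rot: [[1.0, -0.0, -0.0], [-0.0, -1.0, 0.0], [-0.0, -0.0, -1.0]]
ft_force: [-0.9, -0.9, -1.5]
grip_width: 0.0178
```

Request:
apply_moves:
  steps:
    - {"ax": 0, "ay": 0, "az": 0, "dx": 0, "dy": 0, "dz": 1.5, "jaw": -1}
    - {"ax": 0, "ay": 0, "az": 0, "dx": 0, "dy": 0, "dz": 0, "jaw": -0.3}
    - {"ax": 0, "ay": 0, "az": 0, "dx": 0, "dy": 0, "dz": 0, "jaw": 0}
    - {"ax": 0, "ay": 0, "az": 0, "dx": 0, "dy": 0, "dz": 0, "jaw": 0.2}
    - {"ax": 0, "ay": 0, "az": 0, "dx": 0, "dy": 0, "dz": 0, "jaw": 0.2}
    - {"ax": 0, "ay": 0, "az": 0, "dx": 0, "dy": 0, "dz": 0, "jaw": 0.2}

```text
time_s: 11.32
tcp_pos: [0.471, -0.3749, 0.1045]
eef_rot: [[1.0, 0.0, 0.001], [0.0, -1.0, -0.0], [0.001, 0.0, -1.0]]
ft_force: [-0.3, -0.4, -0.3]
grip_width: 0.0487
```

Request:
apply_moves:
  steps:
    - {"ax": 0, "ay": 0, "az": 0, "dx": 0, "dy": 0, "dz": -25, "jaw": 0.2}
    - {"ax": 0, "ay": 0, "az": 0, "dx": 0, "dy": 0, "dz": -35, "jaw": 0.2}
    - {"ax": 0, "ay": 0, "az": 0, "dx": 0, "dy": 0, "dz": -35, "jaw": 1}
    - {"ax": 0, "ay": 0, "az": 0, "dx": 0, "dy": -30, "dz": -25, "jaw": 1}
    - {"ax": 0, "ay": 0, "az": 0, "dx": 0, "dy": -41, "dz": 0, "jaw": 1}
    - {"ax": 0, "ay": 0, "az": 0, "dx": 0, "dy": -41, "dz": 0, "jaw": 1}
    - {"ax": 0, "ay": 0, "az": 0, "dx": 0, "dy": -41, "dz": 0, "jaw": 1}
    - {"ax": 0, "ay": 0, "az": 0, "dx": 0, "dy": -41, "dz": 0, "jaw": 1}
    - {"ax": 0, "ay": 0, "az": 0, "dx": 0, "dy": -41, "dz": 0, "jaw": 1}
    - {"ax": 0, "ay": 0, "az": 0, "dx": 0, "dy": -41, "dz": 0, "jaw": 1}
    - {"ax": 0, "ay": 0, "az": 0, "dx": 0, "dy": -41, "dz": 0, "jaw": 1}
    - {"ax": 0, "ay": 0, "az": 0, "dx": 0, "dy": -41, "dz": 0, "jaw": 1}

```text
time_s: 12.32
tcp_pos: [0.4705, -0.015, 0.2246]
eef_rot: [[1.0, -0.0, 0.001], [-0.0, -1.0, 0.0], [0.001, -0.0, -1.0]]
ft_force: [0.5, 0.3, 0.2]
grip_width: 0.088
```

Request:
apply_moves:
  steps:
    - {"ax": 0, "ay": 0, "az": 0, "dx": 0, "dy": -37, "dz": 0, "jaw": 1}
    - {"ax": 0, "ay": 0, "az": 0, "dx": 6, "dy": -39, "dz": 0, "jaw": 1}
    - {"ax": 0, "ay": 0, "az": 0, "dx": 6, "dy": -39, "dz": 0, "jaw": 1}
    - {"ax": 0, "ay": 0, "az": 0, "dx": 6, "dy": -39, "dz": 0, "jaw": 1}
    - {"ax": 0, "ay": 0, "az": 0, "dx": 6, "dy": -39, "dz": 0, "jaw": 1}
    - {"ax": 0, "ay": 0, "az": 0, "dx": 6, "dy": -39, "dz": 0, "jaw": 1}
    - {"ax": 0, "ay": 0, "az": 0, "dx": 6, "dy": -39, "dz": 0, "jaw": 1}
    - {"ax": 0, "ay": 0, "az": 0, "dx": 6, "dy": -33, "dz": 0, "jaw": 1}
    - {"ax": 0, "ay": 0, "az": 0, "dx": 0, "dy": 0, "dz": 0, "jaw": 1}

```text
time_s: 13.07
tcp_pos: [0.512, 0.2972, 0.2243]
eef_rot: [[1.0, 0.011, 0.001], [0.011, -1.0, 0.008], [0.002, -0.008, -1.0]]
ft_force: [1.1, 0.6, 0.6]
grip_width: 0.0884
```

Run:
```python
from h import *
c=bot.read_camera("top")
im=c["img"][135:290,230:430,::-1];cv2.imwrite("pics/t2.png",cv2.resize(im,None,fx=4,fy=3.8709677 if 0 else 4 if 0 else 3.8)[:600,:800])
s=bot.read_camera("scene")
np.savez("cams.npz",a=0)
hs=cv2.cvtColor(s["img"],cv2.COLOR_RGB2HSV)
m=((hs[...,1]<70)&(hs[...,2]>95)).astype(np.uint8)
n,l,st,ce=cv2.connectedComponentsWithStats(m)
for i in range(1,n):
    if st[i,4]>60 and 200<ce[i,0]<400 and 150<ce[i,1]<260: print(ce[i].round(1),st[i],pix2w(s,*ce[i],.012).round(4),pix2w(s,*ce[i],.026).round(4))
for p in((.5126,.2889,.012),(.3977,.26,.012),(.636,-.049,.026)):print(np.round(w2pix(s,p),1),np.round(w2pix(c,p),1))
hc=cv2.cvtColor(c["img"],cv2.COLOR_RGB2HSV);m=((hc[...,1]<70)&(hc[...,2]>125)).astype(np.uint8)
n,l,st,ce=cv2.connectedComponentsWithStats(m)
for i in range(1,n):
    if st[i,4]>60 and 240<ce[i,0]<310 and 140<ce[i,1]<200: print("top plate",ce[i].round(1),st[i],pix2w(c,*ce[i],.026).round(4))
```

```text
[320.7 179.5] [316 175  11  10  91] [0.3981 0.2601 0.012 ] [0.4083 0.2581 0.026 ]
[328.1 205.7] [321 199  16  15 180] [0.5143 0.2892 0.012 ] [0.523  0.2867 0.026 ]
[232.6 224. ] [221 214  24  22 403] [ 0.6311 -0.0515  0.012 ] [ 0.6383 -0.0496  0.026 ]
[362.2 247.3] [352 235  24  26 366] [0.6692 0.4069 0.012 ] [0.6759 0.403  0.026 ]
[328.  205.3] [161.8 214.3]
[320.7 179.5] [170.1 253.2]
[232.8 223.5] [274.4 172.6]
top plate [274.9 171.8] [261 158  29  29 652] [ 0.6384 -0.0506  0.026 ]
```

View pics/t2.png

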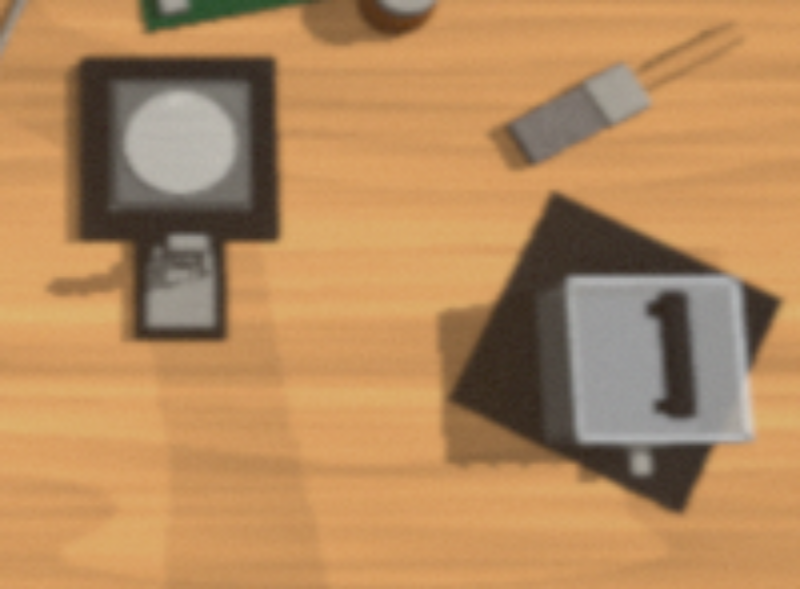

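The plate is bare and centred at (0.638,-0.050), and both cameras agree. The lever is upright, and the hood stands flat on the pad, slightly turned, at (660,358) in the crop. Now disc b.

Run:
```python
from h import *
c=bot.read_camera("top")
f=lambda x,y,z:pix2w(c,(x+.5)/4-.5+230,(y+.5)/3.8-.5+135,z).round(4)
print("hood corners",f(567,278,.085),f(740,278,.085),f(752,440,.085),f(578,442,.085))
print("handle",f(673,295,.123),f(682,412,.123),"keeper",f(641,470,.035))
print(bot.state()["tcp_pos"],bot.state()["joint_pos"].round(0))
```

```text
hood corners [ 0.5192 -0.3149  0.085 ] [ 0.5187 -0.4357  0.085 ] [ 0.4009 -0.434   0.085 ] [ 0.4   -0.315  0.085]
handle [ 0.5014 -0.3728  0.123 ] [ 0.4194 -0.3726  0.123 ] keeper [ 0.3802 -0.375   0.035 ]
[0.51247618 0.28647667 0.22407677] [ -35.   37.    2.   98.   -1.   45. -122.]
```

Request:
apply_moves:
  steps:
    - {"ax": 0, "ay": 0, "az": 0, "dx": 0, "dy": 0, "dz": 35, "jaw": 0.8}
    - {"ax": 0, "ay": 0, "az": 0, "dx": 0, "dy": 0, "dz": 35, "jaw": 0.8}
    - {"ax": 0, "ay": 0, "az": 0, "dx": 0, "dy": 0, "dz": 35, "jaw": 0.8}
    - {"ax": 0, "ay": 0, "az": 0, "dx": 0, "dy": 0, "dz": 35, "jaw": 0.8}
    - {"ax": 0, "ay": 0, "az": 0, "dx": 0, "dy": 0, "dz": 20, "jaw": 0.8}
    - {"ax": 0, "ay": 0, "az": 0, "dx": 0, "dy": 0, "dz": 0, "jaw": 0.8}
    - {"ax": 0, "ay": 0, "az": 0, "dx": 0, "dy": 0, "dz": 0, "jaw": 0.8}

```text
time_s: 13.8
tcp_pos: [0.5126, 0.2848, 0.0641]
eef_rot: [[1.0, -0.002, -0.002], [-0.002, -1.0, -0.002], [-0.002, 0.002, -1.0]]
ft_force: [0.6, 0.2, -0.5]
grip_width: 0.0792
```

Request:
apply_moves:
  steps:
    - {"ax": 0, "ay": 0, "az": 0, "dx": 0.7, "dy": -4, "dz": 25, "jaw": 0.8}
    - {"ax": 0, "ay": 0, "az": 0, "dx": 0, "dy": 0, "dz": 22, "jaw": 0.8}
    - {"ax": 0, "ay": 0, "az": 0, "dx": 0, "dy": 0, "dz": 12, "jaw": 0.8}
    - {"ax": 0, "ay": 0, "az": 0, "dx": 0, "dy": 0, "dz": 0, "jaw": 0.8}
    - {"ax": 0, "ay": 0, "az": 0, "dx": 0, "dy": 0, "dz": 0, "jaw": 0.8}

```text
time_s: 14.22
tcp_pos: [0.5142, 0.2906, 0.0065]
eef_rot: [[1.0, -0.001, 0.001], [-0.001, -1.0, 0.0], [0.001, -0.0, -1.0]]
ft_force: [1.0, 0.5, 0.7]
grip_width: 0.0795
```

Request:
apply_moves:
  steps:
    - {"ax": 0, "ay": 0, "az": 0, "dx": 0, "dy": 0, "dz": 0, "jaw": -1}
    - {"ax": 0, "ay": 0, "az": 0, "dx": 0, "dy": 0, "dz": 0, "jaw": -1}
    - {"ax": 0, "ay": 0, "az": 0, "dx": 0, "dy": 0, "dz": 0, "jaw": -1}
    - {"ax": 0, "ay": 0, "az": 0, "dx": 0, "dy": 0, "dz": 0, "jaw": -1}
    - {"ax": 0, "ay": 0, "az": 0, "dx": 0, "dy": 0, "dz": 0, "jaw": -1}
    - {"ax": 0, "ay": 0, "az": 0, "dx": 0, "dy": 0, "dz": 0, "jaw": -1}
    - {"ax": 0, "ay": 0, "az": 0, "dx": 0, "dy": 0, "dz": 0, "jaw": -1}

```text
time_s: 14.8
tcp_pos: [0.5141, 0.2908, 0.0065]
eef_rot: [[1.0, -0.001, 0.001], [-0.001, -1.0, -0.0], [0.001, 0.0, -1.0]]
ft_force: [-0.7, -2.3, 6.7]
grip_width: 0.0577
```

Request:
apply_moves:
  steps:
    - {"ax": 0, "ay": 0, "az": 0, "dx": 0, "dy": 0, "dz": -15, "jaw": -1}
    - {"ax": 0, "ay": 0, "az": 0, "dx": 0, "dy": 0, "dz": -30, "jaw": -1}
    - {"ax": 0, "ay": 0, "az": 0, "dx": 0, "dy": 0, "dz": -35, "jaw": -1}
    - {"ax": 0, "ay": 0, "az": 0, "dx": 0, "dy": 0, "dz": -35, "jaw": -1}
    - {"ax": 0, "ay": 0, "az": 0, "dx": 5, "dy": 15, "dz": -15, "jaw": -1}
    - {"ax": 0, "ay": 0, "az": 0, "dx": 12, "dy": 33, "dz": 0, "jaw": -1}
    - {"ax": 0, "ay": 0, "az": 0, "dx": 12, "dy": 33, "dz": 0, "jaw": -1}
    - {"ax": 0, "ay": 0, "az": 0, "dx": 12, "dy": 33, "dz": 0, "jaw": -1}
    - {"ax": 0, "ay": 0, "az": 0, "dx": 12, "dy": 33, "dz": 0, "jaw": -1}
    - {"ax": 0, "ay": 0, "az": 0, "dx": 12, "dy": 33, "dz": 0, "jaw": -1}
    - {"ax": 0, "ay": 0, "az": 0, "dx": 12, "dy": 33, "dz": 0, "jaw": -1}

```text
time_s: 15.72
tcp_pos: [0.5906, 0.0764, 0.1356]
eef_rot: [[1.0, 0.0, -0.0], [0.0, -1.0, 0.0], [-0.0, -0.0, -1.0]]
ft_force: [0.3, -0.6, -0.7]
grip_width: 0.0581
```

Request:
apply_moves:
  steps:
    - {"ax": 0, "ay": 0, "az": 0, "dx": 12, "dy": 33, "dz": 0, "jaw": -1}
    - {"ax": 0, "ay": 0, "az": 0, "dx": 12, "dy": 33, "dz": 0, "jaw": -1}
    - {"ax": 0, "ay": 0, "az": 0, "dx": 12, "dy": 33, "dz": 0, "jaw": -1}
    - {"ax": 0, "ay": 0, "az": 0, "dx": 10, "dy": 29, "dz": 0, "jaw": -1}
    - {"ax": 0, "ay": 0, "az": 0, "dx": 0, "dy": 0, "dz": 0, "jaw": -1}
    - {"ax": 0, "ay": 0, "az": 0, "dx": 0, "dy": 0, "dz": 0, "jaw": -1}
    - {"ax": 0, "ay": 0, "az": 0, "dx": 0, "dy": 0, "dz": 0, "jaw": -1}

```text
time_s: 16.3
tcp_pos: [0.6359, -0.0492, 0.1352]
eef_rot: [[1.0, 0.0, -0.001], [0.0, -1.0, 0.001], [-0.001, -0.001, -1.0]]
ft_force: [0.9, 0.9, -1.6]
grip_width: 0.0579
```

Request:
apply_moves:
  steps:
    - {"ax": 0, "ay": 0, "az": 0, "dx": 1.5, "dy": 0.8, "dz": 30, "jaw": -1}
    - {"ax": 0, "ay": 0, "az": 0, "dx": 0, "dy": 0, "dz": 30, "jaw": -1}
    - {"ax": 0, "ay": 0, "az": 0, "dx": 0, "dy": 0, "dz": 25, "jaw": -1}
    - {"ax": 0, "ay": 0, "az": 0, "dx": 0, "dy": 0, "dz": 10, "jaw": -1}
    - {"ax": 0, "ay": 0, "az": 0, "dx": 0, "dy": 0, "dz": 4, "jaw": -1}
    - {"ax": 0, "ay": 0, "az": 0, "dx": 0, "dy": 0, "dz": 0, "jaw": -1}
    - {"ax": 0, "ay": 0, "az": 0, "dx": 0, "dy": 0, "dz": 0, "jaw": -1}

```text
time_s: 16.88
tcp_pos: [0.6388, -0.0501, 0.0376]
eef_rot: [[1.0, 0.001, 0.002], [0.001, -1.0, 0.0], [0.002, -0.0, -1.0]]
ft_force: [0.1, -0.4, -0.4]
grip_width: 0.0578
```

Request:
apply_moves:
  steps:
    - {"ax": 0, "ay": 0, "az": 0, "dx": 0, "dy": 0, "dz": 2, "jaw": -1}
    - {"ax": 0, "ay": 0, "az": 0, "dx": 0, "dy": 0, "dz": 1.5, "jaw": -1}
    - {"ax": 0, "ay": 0, "az": 0, "dx": 0, "dy": 0, "dz": 0, "jaw": -1}
    - {"ax": 0, "ay": 0, "az": 0, "dx": 0, "dy": 0, "dz": 0, "jaw": -1}

```text
time_s: 17.22
tcp_pos: [0.6382, -0.0509, 0.0334]
eef_rot: [[1.0, -0.0, 0.001], [-0.0, -1.0, -0.0], [0.001, 0.0, -1.0]]
ft_force: [0.2, -0.4, -0.7]
grip_width: 0.0577
```

Almost on the plate. I release, retreat and go to disc d.

Request:
apply_moves:
  steps:
    - {"ax": 0, "ay": 0, "az": 0, "dx": 0, "dy": 0, "dz": 1, "jaw": -1}
    - {"ax": 0, "ay": 0, "az": 0, "dx": 0, "dy": 0, "dz": 0, "jaw": 0.45}
    - {"ax": 0, "ay": 0, "az": 0, "dx": 0, "dy": 0, "dz": 0, "jaw": 0.7}
    - {"ax": 0, "ay": 0, "az": 0, "dx": 0, "dy": 0, "dz": 0, "jaw": 0.7}
    - {"ax": 0, "ay": 0, "az": 0, "dx": 0, "dy": 0, "dz": 0, "jaw": 0.7}
    - {"ax": 0, "ay": 0, "az": 0, "dx": 0, "dy": 0, "dz": -25, "jaw": 0.7}
    - {"ax": 0, "ay": 0, "az": 0, "dx": 0, "dy": 0, "dz": -35, "jaw": 0.7}
    - {"ax": 0, "ay": 0, "az": 0, "dx": 0, "dy": 0, "dz": -35, "jaw": 0.7}
    - {"ax": 0, "ay": 0, "az": 0, "dx": -10, "dy": -15, "dz": -20, "jaw": 0.7}
    - {"ax": 0, "ay": 0, "az": 0, "dx": -23, "dy": -30, "dz": 0, "jaw": 0.6}
    - {"ax": 0, "ay": 0, "az": 0, "dx": -23, "dy": -30, "dz": 0, "jaw": 0.6}
    - {"ax": 0, "ay": 0, "az": 0, "dx": -23, "dy": -30, "dz": 0, "jaw": 0.6}

```text
time_s: 18.22
tcp_pos: [0.5583, 0.0549, 0.1476]
eef_rot: [[1.0, -0.002, 0.002], [-0.002, -1.0, 0.0], [0.002, -0.0, -1.0]]
ft_force: [0.7, 1.1, 0.2]
grip_width: 0.0707
```

Request:
apply_moves:
  steps:
    - {"ax": 0, "ay": 0, "az": 0, "dx": -23, "dy": -30, "dz": 0, "jaw": 0.6}
    - {"ax": 0, "ay": 0, "az": 0, "dx": -23, "dy": -30, "dz": 0, "jaw": 0.6}
    - {"ax": 0, "ay": 0, "az": 0, "dx": -23, "dy": -30, "dz": 0, "jaw": 0.6}
    - {"ax": 0, "ay": 0, "az": 0, "dx": -23, "dy": -30, "dz": 0, "jaw": 0.6}
    - {"ax": 0, "ay": 0, "az": 0, "dx": -23, "dy": -30, "dz": 0, "jaw": 0.6}
    - {"ax": 0, "ay": 0, "az": 0, "dx": -23, "dy": -30, "dz": 0, "jaw": 0.6}
    - {"ax": 0, "ay": 0, "az": 0, "dx": -23, "dy": -25, "dz": 0, "jaw": 0.6}
    - {"ax": 0, "ay": 0, "az": 0, "dx": 0, "dy": 0, "dz": 0, "jaw": 0.6}
    - {"ax": 0, "ay": 0, "az": 0, "dx": 0, "dy": 0, "dz": 0, "jaw": 0.6}
    - {"ax": 0, "ay": 0, "az": 0, "dx": 0, "dy": 0, "dz": 0, "jaw": 0.6}

```text
time_s: 19.05
tcp_pos: [0.3984, 0.2588, 0.147]
eef_rot: [[1.0, -0.0, 0.001], [-0.0, -1.0, -0.0], [0.001, 0.0, -1.0]]
ft_force: [0.6, -0.7, 0.7]
grip_width: 0.0705
```

Run:
```python
from h import *
c=snap("b_on","top",(235,135,435,285),4)
print(bot.state()["tcp_pos"])
```

```text
[0.39892347 0.25816609 0.14696847]
```

View pics/b_on.png

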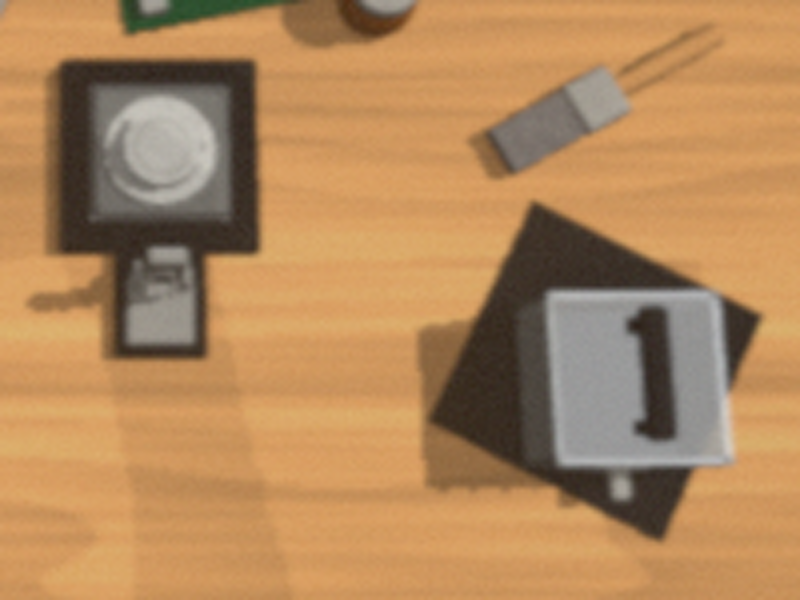

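Disc b lies flat and centred on the plate (ring at (160,146), plate at (160,150)). The hood on the pad hasn't moved. Now disc d.

Request:
apply_moves:
  steps:
    - {"ax": 0, "ay": 0, "az": 0, "dx": -0.5, "dy": -1.5, "dz": 35, "jaw": 0.6}
    - {"ax": 0, "ay": 0, "az": 0, "dx": 0, "dy": 0, "dz": 35, "jaw": 0.6}
    - {"ax": 0, "ay": 0, "az": 0, "dx": 0, "dy": 0, "dz": 35, "jaw": 0.6}
    - {"ax": 0, "ay": 0, "az": 0, "dx": 0, "dy": 0, "dz": 24, "jaw": 0.6}
    - {"ax": 0, "ay": 0, "az": 0, "dx": 0, "dy": 0, "dz": 11.5, "jaw": 0.6}
    - {"ax": 0, "ay": 0, "az": 0, "dx": 0, "dy": 0, "dz": 0, "jaw": 0.6}
    - {"ax": 0, "ay": 0, "az": 0, "dx": 0, "dy": 0, "dz": 0, "jaw": 0.6}

```text
time_s: 19.68
tcp_pos: [0.3982, 0.2597, 0.0066]
eef_rot: [[1.0, -0.002, 0.0], [-0.002, -1.0, -0.001], [0.0, 0.001, -1.0]]
ft_force: [0.1, 0.1, -0.3]
grip_width: 0.0705
```

Request:
apply_moves:
  steps:
    - {"ax": 0, "ay": 0, "az": 0, "dx": 0, "dy": 0, "dz": 0, "jaw": -1}
    - {"ax": 0, "ay": 0, "az": 0, "dx": 0, "dy": 0, "dz": 0, "jaw": -1}
    - {"ax": 0, "ay": 0, "az": 0, "dx": 0, "dy": 0, "dz": 0, "jaw": -1}
    - {"ax": 0, "ay": 0, "az": 0, "dx": 0, "dy": 0, "dz": 0, "jaw": -1}
    - {"ax": 0, "ay": 0, "az": 0, "dx": 0, "dy": 0, "dz": 0, "jaw": -1}
    - {"ax": 0, "ay": 0, "az": 0, "dx": 0, "dy": 0, "dz": 0, "jaw": -1}
    - {"ax": 0, "ay": 0, "az": 0, "dx": 0, "dy": 0, "dz": 0, "jaw": -1}
    - {"ax": 0, "ay": 0, "az": 0, "dx": 0, "dy": 0, "dz": 0, "jaw": -1}

```text
time_s: 20.35
tcp_pos: [0.3979, 0.261, 0.0073]
eef_rot: [[1.0, -0.0, 0.001], [-0.0, -1.0, 0.001], [0.001, -0.001, -1.0]]
ft_force: [0.1, -0.2, 7.0]
grip_width: 0.0436
```

Request:
apply_moves:
  steps:
    - {"ax": 0, "ay": 0, "az": 0, "dx": 0, "dy": 0, "dz": -15, "jaw": -1}
    - {"ax": 0, "ay": 0, "az": 0, "dx": 0, "dy": 0, "dz": -30, "jaw": -1}
    - {"ax": 0, "ay": 0, "az": 0, "dx": 0, "dy": 0, "dz": -35, "jaw": -1}
    - {"ax": 0, "ay": 0, "az": 0, "dx": 0, "dy": 0, "dz": -35, "jaw": -1}
    - {"ax": 0, "ay": 0, "az": 0, "dx": 9.5, "dy": 11, "dz": -28, "jaw": -1}
    - {"ax": 0, "ay": 0, "az": 0, "dx": 23, "dy": 30, "dz": 0, "jaw": -1}
    - {"ax": 0, "ay": 0, "az": 0, "dx": 23, "dy": 30, "dz": 0, "jaw": -1}
    - {"ax": 0, "ay": 0, "az": 0, "dx": 23, "dy": 30, "dz": 0, "jaw": -1}
    - {"ax": 0, "ay": 0, "az": 0, "dx": 23, "dy": 30, "dz": 0, "jaw": -1}
    - {"ax": 0, "ay": 0, "az": 0, "dx": 23, "dy": 30, "dz": 0, "jaw": -1}

```text
time_s: 21.18
tcp_pos: [0.5225, 0.0981, 0.1498]
eef_rot: [[1.0, 0.0, 0.0], [0.0, -1.0, -0.0], [0.0, 0.0, -1.0]]
ft_force: [0.4, 0.9, -0.3]
grip_width: 0.0436
```

Request:
apply_moves:
  steps:
    - {"ax": 0, "ay": 0, "az": 0, "dx": 23, "dy": 30, "dz": 0, "jaw": -1}
    - {"ax": 0, "ay": 0, "az": 0, "dx": 23, "dy": 30, "dz": 0, "jaw": -1}
    - {"ax": 0, "ay": 0, "az": 0, "dx": 23, "dy": 30, "dz": 0, "jaw": -1}
    - {"ax": 0, "ay": 0, "az": 0, "dx": 23, "dy": 30, "dz": 0, "jaw": -1}
    - {"ax": 0, "ay": 0, "az": 0, "dx": 23, "dy": 30, "dz": 0, "jaw": -1}
    - {"ax": 0, "ay": 0, "az": 0, "dx": 0, "dy": 0, "dz": 0, "jaw": -1}
    - {"ax": 0, "ay": 0, "az": 0, "dx": 0, "dy": 0, "dz": 0, "jaw": -1}
    - {"ax": 0, "ay": 0, "az": 0, "dx": 0, "dy": 0, "dz": 0, "jaw": -1}

```text
time_s: 21.85
tcp_pos: [0.6361, -0.0496, 0.1491]
eef_rot: [[1.0, 0.0, -0.001], [0.0, -1.0, 0.001], [-0.001, -0.001, -1.0]]
ft_force: [-1.0, 0.0, 0.6]
grip_width: 0.0434
```

Request:
apply_moves:
  steps:
    - {"ax": 0, "ay": 0, "az": 0, "dx": 1.3, "dy": 0.5, "dz": 30, "jaw": -1}
    - {"ax": 0, "ay": 0, "az": 0, "dx": 0, "dy": 0, "dz": 30, "jaw": -1}
    - {"ax": 0, "ay": 0, "az": 0, "dx": 0, "dy": 0, "dz": 25, "jaw": -1}
    - {"ax": 0, "ay": 0, "az": 0, "dx": 0, "dy": 0, "dz": 10, "jaw": -1}
    - {"ax": 0, "ay": 0, "az": 0, "dx": 0, "dy": 0, "dz": 4, "jaw": -1}
    - {"ax": 0, "ay": 0, "az": 0, "dx": 0, "dy": 0, "dz": 2, "jaw": -1}
    - {"ax": 0, "ay": 0, "az": 0, "dx": 0, "dy": 0, "dz": 0, "jaw": -1}
    - {"ax": 0, "ay": 0, "az": 0, "dx": 0, "dy": 0, "dz": 0, "jaw": -1}

```text
time_s: 22.52
tcp_pos: [0.6392, -0.0506, 0.0499]
eef_rot: [[1.0, 0.0, 0.003], [0.0, -1.0, -0.0], [0.003, 0.0, -1.0]]
ft_force: [0.7, 0.6, 0.3]
grip_width: 0.0437
```

Request:
apply_moves:
  steps:
    - {"ax": 0, "ay": 0, "az": 0, "dx": -0.8, "dy": 0, "dz": 1.5, "jaw": -1}
    - {"ax": 0, "ay": 0, "az": 0, "dx": 0, "dy": 0, "dz": 0, "jaw": -1}
    - {"ax": 0, "ay": 0, "az": 0, "dx": 0, "dy": 0, "dz": 0, "jaw": -1}

```text
time_s: 22.77
tcp_pos: [0.6377, -0.051, 0.0475]
eef_rot: [[1.0, -0.0, 0.001], [-0.0, -1.0, -0.0], [0.001, 0.0, -1.0]]
ft_force: [0.2, 0.0, -0.1]
grip_width: 0.0436
```

Request:
apply_moves:
  steps:
    - {"ax": 0, "ay": 0, "az": 0, "dx": 0, "dy": 0, "dz": 0.5, "jaw": -1}
    - {"ax": 0, "ay": 0, "az": 0, "dx": 0, "dy": 0, "dz": 0, "jaw": 0.2}
    - {"ax": 0, "ay": 0, "az": 0, "dx": 0, "dy": 0, "dz": 0, "jaw": 0.5}
    - {"ax": 0, "ay": 0, "az": 0, "dx": 0, "dy": 0, "dz": 0, "jaw": 0.5}
    - {"ax": 0, "ay": 0, "az": 0, "dx": 0, "dy": 0, "dz": 0, "jaw": 0.5}
    - {"ax": 0, "ay": 0, "az": 0, "dx": 0, "dy": 0, "dz": -25, "jaw": 0.5}
    - {"ax": 0, "ay": 0, "az": 0, "dx": 0, "dy": 0, "dz": -40, "jaw": 0.5}
    - {"ax": 0, "ay": 0, "az": 0, "dx": 0, "dy": 0, "dz": -40, "jaw": 0.5}
    - {"ax": 0, "ay": 0, "az": 0, "dx": 0, "dy": 0, "dz": -40, "jaw": 0.5}
    - {"ax": 0, "ay": 0, "az": 0, "dx": -25, "dy": -30, "dz": 0, "jaw": 0.2}
    - {"ax": 0, "ay": 0, "az": 0, "dx": -25, "dy": -30, "dz": 0, "jaw": 0.2}
    - {"ax": 0, "ay": 0, "az": 0, "dx": -25, "dy": -30, "dz": 0, "jaw": 0.2}

```text
time_s: 23.77
tcp_pos: [0.562, 0.0397, 0.1923]
eef_rot: [[1.0, -0.002, 0.002], [-0.002, -1.0, 0.0], [0.002, -0.0, -1.0]]
ft_force: [0.1, 0.8, -0.5]
grip_width: 0.053
```

Request:
apply_moves:
  steps:
    - {"ax": 0, "ay": 0, "az": 0, "dx": -25, "dy": -30, "dz": 0, "jaw": 0.2}
    - {"ax": 0, "ay": 0, "az": 0, "dx": -25, "dy": -30, "dz": 0, "jaw": 0.2}
    - {"ax": 0, "ay": 0, "az": 0, "dx": -25, "dy": -30, "dz": 0, "jaw": 0.2}
    - {"ax": 0, "ay": 0, "az": 0, "dx": -25, "dy": -30, "dz": 0, "jaw": 0.2}
    - {"ax": 0, "ay": 0, "az": 0, "dx": 0, "dy": 0, "dz": 0, "jaw": 0.2}
    - {"ax": 0, "ay": 0, "az": 0, "dx": 0, "dy": 0, "dz": 0, "jaw": 0.2}

```text
time_s: 24.27
tcp_pos: [0.461, 0.1616, 0.1915]
eef_rot: [[1.0, 0.006, -0.001], [0.006, -1.0, 0.001], [-0.001, -0.001, -1.0]]
ft_force: [-0.1, -0.1, 0.7]
grip_width: 0.0531
```

Run:
```python
from h import *
c=snap("d_on","top",(235,135,435,285),4)
s=snap("d_ons","scene",(190,170,290,250),5)
print(bot.state()["tcp_pos"])
a=cv2.imread("pics/d_on.png")
```

```text
[0.46321449 0.15848535 0.19150447]
```

View pics/d_on.png

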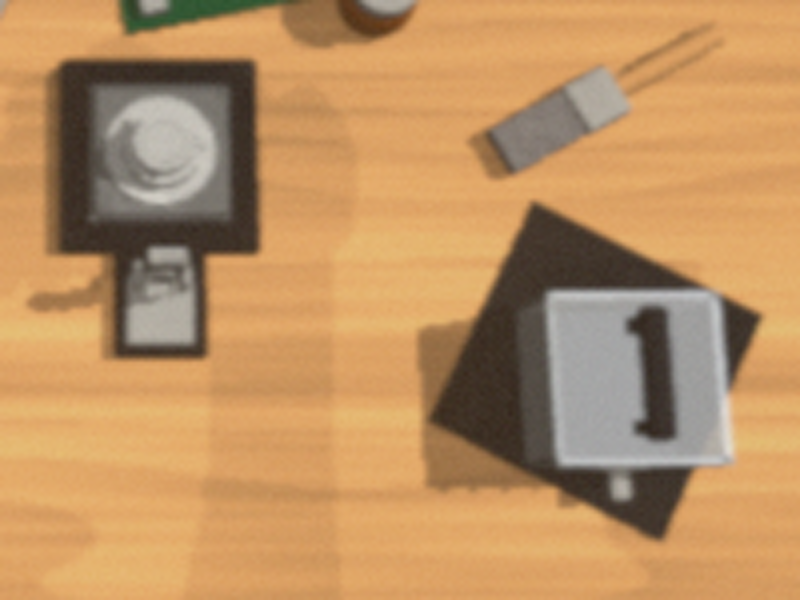

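Disc d is centred on b: its centre at (160,143) fits the parallax for its height. The hood stands on the pad with top corners at (547,292), (718,290), (733,465) and (556,467), handle (653,308) to (657,437), and catch tip at (620,498).

Run:
```python
from h import *
c=bot.read_camera("top");s=bot.read_camera("scene")
f=lambda x,y,z:pix2w(c,(x+.5)/4-.5+235,(y+.5)/4-.5+135,z).round(4)
k=[f(547,292,.085),f(718,290,.085),f(733,465,.085),f(556,467,.085)];print(k,np.mean(k,0))
print("handle",f(653,308,.123),f(657,437,.123),"keeper",f(620,500,.035))
print("d",f(160,143,.054),"b",f(160,146,.04))
cv2.imwrite("pics/hs.png",cv2.resize(s["img"][135:205,110:190,::-1],None,fx=7,fy=7,interpolation=2))
```

```text
[array([ 0.5197, -0.315 ,  0.085 ]), array([ 0.5206, -0.4345,  0.085 ]), array([ 0.3997, -0.4346,  0.085 ]), array([ 0.3988, -0.3135,  0.085 ])] [ 0.4597 -0.3744  0.085 ]
handle [ 0.5031 -0.373   0.123 ] [ 0.4172 -0.3691  0.123 ] keeper [ 0.3765 -0.374   0.035 ]
d [ 0.6358 -0.048   0.054 ] b [ 0.637  -0.0488  0.04  ]
```

View pics/hs.png

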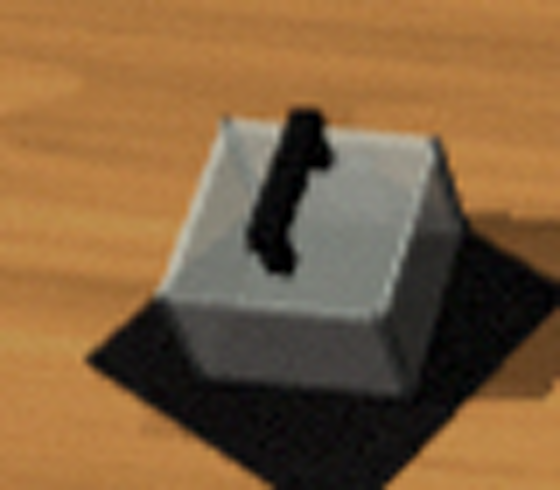

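The hood stands flat on the pad, centre (0.460,-0.374), with its catch towards the robot. I fetch it with a firmer, deeper grip.

Request:
apply_moves:
  steps:
    - {"ax": 0, "ay": 0, "az": 0, "dx": 0, "dy": 20, "dz": 0, "jaw": 0.2}
    - {"ax": 0, "ay": 0, "az": 0, "dx": 0, "dy": 41, "dz": 0, "jaw": 0.2}
    - {"ax": 0, "ay": 0, "az": 0, "dx": 0, "dy": 41, "dz": 0, "jaw": 0.2}
    - {"ax": 0, "ay": 0, "az": 0, "dx": 0, "dy": 41, "dz": 0, "jaw": 0.2}
    - {"ax": 0, "ay": 0, "az": 0, "dx": 0, "dy": 41, "dz": 0, "jaw": 0.2}
    - {"ax": 0, "ay": 0, "az": 0, "dx": 0, "dy": 41, "dz": 0, "jaw": 0.2}
    - {"ax": 0, "ay": 0, "az": 0, "dx": 0, "dy": 41, "dz": 0, "jaw": 0.2}
    - {"ax": 0, "ay": 0, "az": 0, "dx": 0, "dy": 41, "dz": 0, "jaw": 0.2}
    - {"ax": 0, "ay": 0, "az": 0, "dx": 0, "dy": 41, "dz": 0, "jaw": 0.2}
    - {"ax": 0, "ay": 0, "az": 0, "dx": 0, "dy": 41, "dz": 0, "jaw": 0.2}
    - {"ax": 0, "ay": 0, "az": 0, "dx": 0, "dy": 41, "dz": 0, "jaw": 0.2}
    - {"ax": 0, "ay": 0, "az": 0, "dx": 0, "dy": 41, "dz": 0, "jaw": 0.2}

```text
time_s: 25.47
tcp_pos: [0.4609, -0.316, 0.1913]
eef_rot: [[1.0, -0.004, -0.0], [-0.004, -1.0, -0.001], [-0.0, 0.001, -1.0]]
ft_force: [1.1, 0.5, 0.3]
grip_width: 0.0529
```

Request:
apply_moves:
  steps:
    - {"ax": 0, "ay": 0, "az": 0, "dx": -1.5, "dy": 41, "dz": 0, "jaw": 0.2}
    - {"ax": 0, "ay": 0, "az": 0, "dx": 0, "dy": 20, "dz": 0, "jaw": 0.2}
    - {"ax": 0, "ay": 0, "az": 0, "dx": 0, "dy": 0, "dz": 0, "jaw": 0.2}
    - {"ax": 0, "ay": 0, "az": 0, "dx": 0, "dy": 0, "dz": 0, "jaw": 0.2}
    - {"ax": 0, "ay": 0, "az": 0, "dx": 0, "dy": 0, "dz": 0, "jaw": 0.2}

```text
time_s: 25.88
tcp_pos: [0.4604, -0.3724, 0.1911]
eef_rot: [[1.0, -0.001, -0.0], [-0.001, -1.0, 0.001], [-0.0, -0.001, -1.0]]
ft_force: [0.9, 0.1, -0.3]
grip_width: 0.0532
```

Request:
apply_moves:
  steps:
    - {"ax": 0, "ay": 0, "az": 0, "dx": 0, "dy": 1, "dz": 30, "jaw": 0.2}
    - {"ax": 0, "ay": 0, "az": 0, "dx": 0, "dy": 0, "dz": 30, "jaw": 0.2}
    - {"ax": 0, "ay": 0, "az": 0, "dx": 0, "dy": 0, "dz": 25, "jaw": 0.2}
    - {"ax": 0, "ay": 0, "az": 0, "dx": 0, "dy": 0, "dz": 11, "jaw": 0.2}
    - {"ax": 0, "ay": 0, "az": 0, "dx": 0, "dy": 0, "dz": 0, "jaw": 0.2}
    - {"ax": 0, "ay": 0, "az": 0, "dx": 0, "dy": 0, "dz": 0, "jaw": 0.2}
  newtons: 50

```text
time_s: 26.38
tcp_pos: [0.4613, -0.3729, 0.0958]
eef_rot: [[1.0, 0.001, 0.0], [0.001, -1.0, 0.001], [0.0, -0.001, -1.0]]
ft_force: [0.6, -2.0, 0.4]
grip_width: 0.0526
```

Request:
apply_moves:
  steps:
    - {"ax": 0, "ay": 0, "az": 0, "dx": 0, "dy": 0, "dz": 0, "jaw": -1}
    - {"ax": 0, "ay": 0, "az": 0, "dx": 0, "dy": 0, "dz": 0, "jaw": -1}
    - {"ax": 0, "ay": 0, "az": 0, "dx": 0, "dy": 0, "dz": 0, "jaw": -1}
    - {"ax": 0, "ay": 0, "az": 0, "dx": 0, "dy": 0, "dz": 0, "jaw": -1}
    - {"ax": 0, "ay": 0, "az": 0, "dx": 0, "dy": 0, "dz": 0, "jaw": -1}
    - {"ax": 0, "ay": 0, "az": 0, "dx": 0, "dy": 0, "dz": 0, "jaw": -1}
    - {"ax": 0, "ay": 0, "az": 0, "dx": 0, "dy": 0, "dz": 0, "jaw": -1}
    - {"ax": 0, "ay": 0, "az": 0, "dx": 0, "dy": 0, "dz": 0, "jaw": -1}
    - {"ax": 0, "ay": 0, "az": 0, "dx": 0, "dy": 0, "dz": 0, "jaw": -1}

```text
time_s: 27.13
tcp_pos: [0.4611, -0.375, 0.0959]
eef_rot: [[1.0, -0.001, 0.001], [-0.001, -1.0, -0.002], [0.001, 0.002, -1.0]]
ft_force: [-0.2, -3.8, 3.4]
grip_width: 0.017
```

Request:
apply_moves:
  steps:
    - {"ax": 0, "ay": 0, "az": 0, "dx": 0, "dy": 0, "dz": -10, "jaw": -1}
    - {"ax": 0, "ay": 0, "az": 0, "dx": 0, "dy": 0, "dz": -20, "jaw": -1}
    - {"ax": 0, "ay": 0, "az": 0, "dx": 0, "dy": 0, "dz": -25, "jaw": -1}
    - {"ax": 0, "ay": 0, "az": 0, "dx": 0, "dy": 0, "dz": -25, "jaw": -1}
    - {"ax": 0, "ay": 0, "az": 0, "dx": 0, "dy": 0, "dz": -25, "jaw": -1}
    - {"ax": 0, "ay": 0, "az": 0, "dx": 0, "dy": 0, "dz": -20, "jaw": -1}
    - {"ax": 0, "ay": 0, "az": 0, "dx": 0, "dy": 0, "dz": -10, "jaw": -1}
    - {"ax": 0, "ay": 0, "az": 0, "dx": 7, "dy": -10, "dz": 0, "jaw": -1}
    - {"ax": 0, "ay": 0, "az": 0, "dx": 10, "dy": -20, "dz": 0, "jaw": -1}
    - {"ax": 0, "ay": 0, "az": 0, "dx": 10, "dy": -20, "dz": 0, "jaw": -1}
    - {"ax": 0, "ay": 0, "az": 0, "dx": 10, "dy": -20, "dz": 0, "jaw": -1}
    - {"ax": 0, "ay": 0, "az": 0, "dx": 10, "dy": -20, "dz": 0, "jaw": -1}

```text
time_s: 28.13
tcp_pos: [0.5073, -0.2805, 0.2284]
eef_rot: [[1.0, 0.001, -0.004], [0.001, -1.0, 0.003], [-0.004, -0.003, -1.0]]
ft_force: [0.2, -0.8, -4.0]
grip_width: 0.0175
```

Request:
apply_moves:
  steps:
    - {"ax": 0, "ay": 0, "az": 0, "dx": 12, "dy": -20, "dz": 0, "jaw": -1}
    - {"ax": 0, "ay": 0, "az": 0, "dx": 12, "dy": -22, "dz": 0, "jaw": -1}
    - {"ax": 0, "ay": 0, "az": 0, "dx": 12, "dy": -22, "dz": 0, "jaw": -1}
    - {"ax": 0, "ay": 0, "az": 0, "dx": 12, "dy": -22, "dz": 0, "jaw": -1}
    - {"ax": 0, "ay": 0, "az": 0, "dx": 12, "dy": -22, "dz": 0, "jaw": -1}
    - {"ax": 0, "ay": 0, "az": 0, "dx": 12, "dy": -22, "dz": 0, "jaw": -1}
    - {"ax": 0, "ay": 0, "az": 0, "dx": 12, "dy": -22, "dz": 0, "jaw": -1}
    - {"ax": 0, "ay": 0, "az": 0, "dx": 12, "dy": -22, "dz": 0, "jaw": -1}
    - {"ax": 0, "ay": 0, "az": 0, "dx": 12, "dy": -22, "dz": 0, "jaw": -1}
    - {"ax": 0, "ay": 0, "az": 0, "dx": 12, "dy": -22, "dz": 0, "jaw": -1}
    - {"ax": 0, "ay": 0, "az": 0, "dx": 10, "dy": -16, "dz": 0, "jaw": -1}
    - {"ax": 0, "ay": 0, "az": 0, "dx": 0, "dy": 0, "dz": 0, "jaw": -1}

```text
time_s: 29.13
tcp_pos: [0.6386, -0.0409, 0.2281]
eef_rot: [[1.0, 0.009, -0.002], [0.009, -1.0, 0.007], [-0.002, -0.007, -1.0]]
ft_force: [0.8, 1.3, -3.5]
grip_width: 0.0172
```

Run:
```python
from h import *
snap("over","top",(225,115,325,215),6)
print(bot.state()["tcp_pos"],bot.state()["ft_force"],bot.state()["grip_width"])
```

```text
[ 0.63727427 -0.04417474  0.22803992] [-0.84549604 -0.52243171 -5.43903264] 0.017243169481293123
```

View pics/over.png

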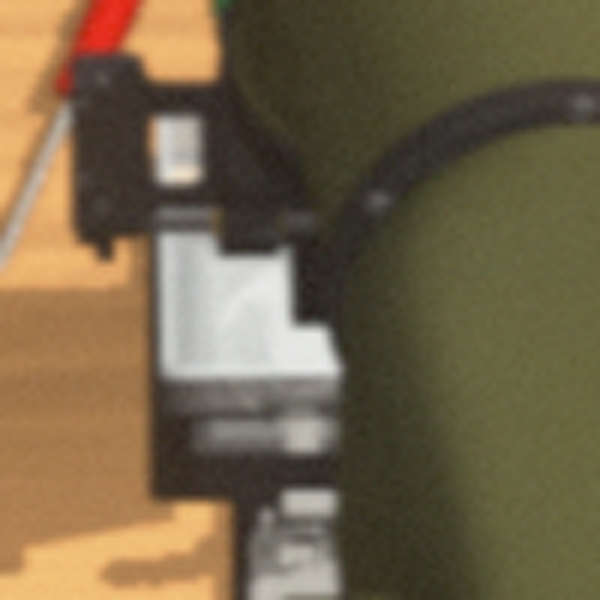

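Run:
```python
from h import *
c=bot.read_camera("top")
f=lambda x,y,z:pix2w(c,(x+.5)/6-.5+225,(y+.5)/6-.5+115,z).round(4)
print("corner",f(160,376,.217),"keeper end",f(307,453,.167),"keeper L/R",f(283,435,.167),f(332,435,.167))
print(bot.state()["tcp_pos"],bot.state()["ft_force"])
```

```text
corner [0.5779 0.0202 0.217 ] keeper end [ 0.555  -0.0431  0.167 ] keeper L/R [ 0.563  -0.0328  0.167 ] [ 0.5629 -0.054   0.167 ]
[ 0.63653073 -0.04711688  0.22815588] [ 0.18578797 -0.54844968 -3.6827384 ]
```

Request:
apply_moves:
  steps:
    - {"ax": 0, "ay": 0, "az": 0, "dx": 0, "dy": 0, "dz": 15, "jaw": -1}
    - {"ax": 0, "ay": 0, "az": 0, "dx": 0, "dy": 0, "dz": 25, "jaw": -1}
    - {"ax": 0, "ay": 0, "az": 0, "dx": 0, "dy": 0, "dz": 25, "jaw": -1}
    - {"ax": 0, "ay": 0, "az": 0, "dx": 0, "dy": 0, "dz": 20, "jaw": -1}
    - {"ax": 0, "ay": 0, "az": 0, "dx": 0, "dy": 0, "dz": 10, "jaw": -1}
    - {"ax": 0, "ay": 0, "az": 0, "dx": 0, "dy": 0, "dz": 0, "jaw": -1}
    - {"ax": 0, "ay": 0, "az": 0, "dx": 0, "dy": 0, "dz": 0, "jaw": -1}
    - {"ax": 0, "ay": 0, "az": 0, "dx": 0, "dy": 0, "dz": 0, "jaw": -1}

```text
time_s: 29.9
tcp_pos: [0.6387, -0.0502, 0.1366]
eef_rot: [[1.0, -0.001, 0.002], [-0.001, -1.0, -0.0], [0.002, 0.0, -1.0]]
ft_force: [-0.1, -0.5, -3.6]
grip_width: 0.0171
```

Request:
apply_moves:
  steps:
    - {"ax": 0, "ay": 0, "az": 0, "dx": -1, "dy": 0, "dz": 8, "jaw": -1}
    - {"ax": 0, "ay": 0, "az": 0, "dx": 0, "dy": 0, "dz": 8, "jaw": -1}
    - {"ax": 0, "ay": 0, "az": 0, "dx": 0, "dy": 0, "dz": 6, "jaw": -1}
    - {"ax": 0, "ay": 0, "az": 0, "dx": 0, "dy": 0, "dz": 3, "jaw": -1}
    - {"ax": 0, "ay": 0, "az": 0, "dx": 0, "dy": 0, "dz": 0, "jaw": -1}
    - {"ax": 0, "ay": 0, "az": 0, "dx": 0, "dy": 0, "dz": 0, "jaw": -1}

```text
time_s: 30.4
tcp_pos: [0.6368, -0.0498, 0.1101]
eef_rot: [[1.0, -0.0, -0.0], [-0.0, -1.0, -0.0], [-0.0, 0.0, -1.0]]
ft_force: [-0.0, -0.3, -4.1]
grip_width: 0.017
```

No contact yet. About 5 mm remain.

Request:
apply_moves:
  steps:
    - {"ax": 0, "ay": 0, "az": 0, "dx": 0, "dy": 0, "dz": 2, "jaw": -1}
    - {"ax": 0, "ay": 0, "az": 0, "dx": 0, "dy": 0, "dz": 2, "jaw": -1}
    - {"ax": 0, "ay": 0, "az": 0, "dx": 0, "dy": 0, "dz": 1.5, "jaw": -1}
    - {"ax": 0, "ay": 0, "az": 0, "dx": 0, "dy": 0, "dz": 0, "jaw": -1}
    - {"ax": 0, "ay": 0, "az": 0, "dx": 0, "dy": 0, "dz": 0, "jaw": -1}

```text
time_s: 30.82
tcp_pos: [0.6369, -0.05, 0.105]
eef_rot: [[1.0, -0.0, 0.0], [-0.0, -1.0, -0.0], [0.0, 0.0, -1.0]]
ft_force: [-0.5, -0.3, -3.2]
grip_width: 0.017
```

Request:
apply_moves:
  steps:
    - {"ax": 0, "ay": 0, "az": 0, "dx": 0, "dy": 0, "dz": 1, "jaw": -1}
    - {"ax": 0, "ay": 0, "az": 0, "dx": 0, "dy": 0, "dz": 0.7, "jaw": -1}
    - {"ax": 0, "ay": 0, "az": 0, "dx": 0, "dy": 0, "dz": 0, "jaw": -1}
    - {"ax": 0, "ay": 0, "az": 0, "dx": 0, "dy": 0, "dz": 0, "jaw": -1}

```text
time_s: 31.15
tcp_pos: [0.6369, -0.0505, 0.1046]
eef_rot: [[1.0, -0.001, 0.001], [-0.001, -1.0, -0.001], [0.001, 0.001, -1.0]]
ft_force: [-2.9, -1.2, 5.8]
grip_width: 0.0171
```

Request:
apply_moves:
  steps:
    - {"ax": 0, "ay": 0, "az": 0, "dx": 0, "dy": 0, "dz": 0, "jaw": -0.3}
    - {"ax": 0, "ay": 0, "az": 0, "dx": 0, "dy": 0, "dz": 0, "jaw": 0.2}
    - {"ax": 0, "ay": 0, "az": 0, "dx": 0, "dy": 0, "dz": 0, "jaw": 0.2}
    - {"ax": 0, "ay": 0, "az": 0, "dx": 0, "dy": 0, "dz": 0, "jaw": 0.2}
    - {"ax": 0, "ay": 0, "az": 0, "dx": 0, "dy": 0, "dz": 0, "jaw": 0.2}
    - {"ax": 0, "ay": 0, "az": 0, "dx": 0, "dy": 0, "dz": -20, "jaw": 0.2}
    - {"ax": 0, "ay": 0, "az": 0, "dx": 0, "dy": 0, "dz": -35, "jaw": 0.2}
    - {"ax": 0, "ay": 0, "az": 0, "dx": 0, "dy": 0, "dz": -35, "jaw": 0.2}
    - {"ax": 0, "ay": 0, "az": 0, "dx": -30, "dy": -25, "dz": 0, "jaw": 0}
    - {"ax": 0, "ay": 0, "az": 0, "dx": -30, "dy": -25, "dz": 0, "jaw": 0}
    - {"ax": 0, "ay": 0, "az": 0, "dx": -30, "dy": -25, "dz": 0, "jaw": -0.5}
    - {"ax": 0, "ay": 0, "az": 0, "dx": -30, "dy": -25, "dz": 0, "jaw": -1}

```text
time_s: 32.15
tcp_pos: [0.5157, 0.0511, 0.1936]
eef_rot: [[1.0, -0.001, 0.001], [-0.001, -1.0, 0.001], [0.001, -0.001, -1.0]]
ft_force: [0.7, 0.5, 0.1]
grip_width: 0.0327
```

Request:
apply_moves:
  steps:
    - {"ax": 0, "ay": 0, "az": 0, "dx": -30, "dy": -25, "dz": 0, "jaw": -1}
    - {"ax": 0, "ay": 0, "az": 0, "dx": -30, "dy": -25, "dz": 0, "jaw": -1}
    - {"ax": 0, "ay": 0, "az": 0, "dx": 0, "dy": -25, "dz": 0, "jaw": -1}
    - {"ax": 0, "ay": 0, "az": 0, "dx": 0, "dy": -25, "dz": 0, "jaw": -1}
    - {"ax": 0, "ay": 0, "az": 0, "dx": 0, "dy": 0, "dz": 0, "jaw": -1}

```text
time_s: 32.57
tcp_pos: [0.4568, 0.1567, 0.1936]
eef_rot: [[1.0, 0.008, 0.002], [0.008, -1.0, 0.005], [0.002, -0.005, -1.0]]
ft_force: [-0.1, -0.2, 0.4]
grip_width: 0.0008
```

Run:
```python
from h import *
snap("seat","top",(235,135,315,235),6)
snap("seats","scene",(190,150,290,250),6)
print(bot.state()["tcp_pos"])
```

```text
[0.45698333 0.15122435 0.19328408]
```

View pics/seat.png

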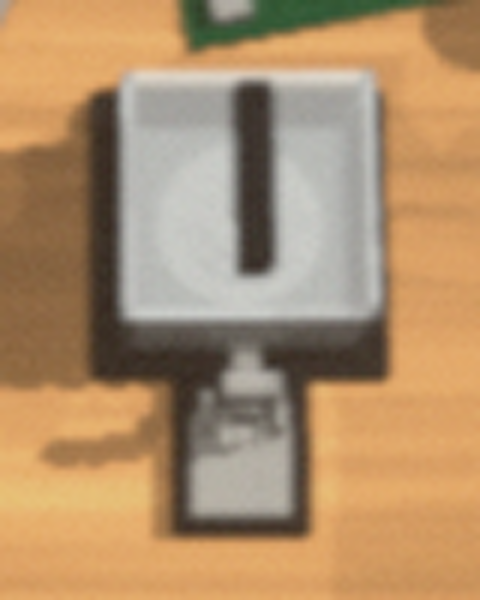

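View pics/seats.png

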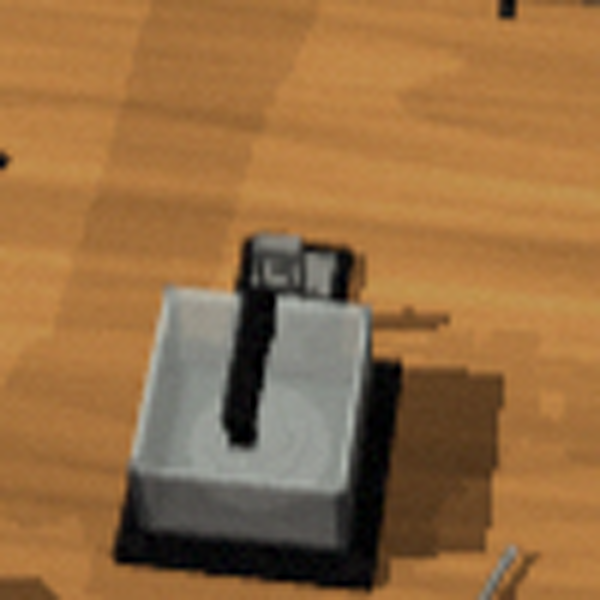

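The hood is seated as it was at the start: top corners at (121,72) and (382,320), catch at (246,355) under the latch. The lever is still upright with its grip at (250,383). Now I close the lever by reversing the opening arc.

Request:
apply_moves:
  steps:
    - {"ax": 0, "ay": 0, "az": 0, "dx": 14, "dy": 33, "dz": 0, "jaw": 0.2}
    - {"ax": 0, "ay": 0, "az": 0, "dx": 14, "dy": 33, "dz": 0, "jaw": 0.2}
    - {"ax": 0, "ay": 0, "az": 0, "dx": 14, "dy": 33, "dz": 0, "jaw": 0.2}
    - {"ax": 0, "ay": 0, "az": 0, "dx": 14, "dy": 33, "dz": 0, "jaw": 0.2}
    - {"ax": 0, "ay": 0, "az": 0, "dx": 14, "dy": 33, "dz": 0, "jaw": 0.2}
    - {"ax": 0, "ay": 0, "az": 0, "dx": 16, "dy": 33, "dz": 0, "jaw": 0.2}
    - {"ax": 0, "ay": 0, "az": 0, "dx": 0, "dy": 0, "dz": 0, "jaw": 0.2}
    - {"ax": 0, "ay": 0, "az": 0, "dx": 0, "dy": 0, "dz": 0, "jaw": 0.2}
    - {"ax": 0, "ay": 0, "az": 0, "dx": 0, "dy": 0, "dz": 0, "jaw": 0.2}
  newtons: 20

```text
time_s: 33.42
tcp_pos: [0.5421, -0.0485, 0.1929]
eef_rot: [[1.0, -0.002, -0.001], [-0.002, -1.0, 0.0], [-0.001, -0.0, -1.0]]
ft_force: [-1.5, -0.1, 0.3]
grip_width: 0.0525
```

Request:
apply_moves:
  steps:
    - {"ax": 0, "ay": 0, "az": 0, "dx": 1, "dy": 1.2, "dz": 35, "jaw": 0.2}
    - {"ax": 0, "ay": 0, "az": 0, "dx": 0, "dy": 0, "dz": 35, "jaw": 0.2}
    - {"ax": 0, "ay": 0, "az": 0, "dx": 0, "dy": 0, "dz": 25, "jaw": 0.2}
    - {"ax": 0, "ay": 0, "az": 0, "dx": 0, "dy": 0, "dz": 14, "jaw": 0.2}
    - {"ax": 0, "ay": 0, "az": 0, "dx": 0, "dy": 0, "dz": 0, "jaw": 0.2}
    - {"ax": 0, "ay": 0, "az": 0, "dx": 0, "dy": 0, "dz": 0, "jaw": -1}
    - {"ax": 0, "ay": 0, "az": 0, "dx": 0, "dy": 0, "dz": 0, "jaw": -1}
    - {"ax": 0, "ay": 0, "az": 0, "dx": 0, "dy": 0, "dz": 0, "jaw": -1}
    - {"ax": 0, "ay": 0, "az": 0, "dx": 0, "dy": 0, "dz": 0, "jaw": -1}
    - {"ax": 0, "ay": 0, "az": 0, "dx": 0, "dy": 0, "dz": 0, "jaw": -1}
    - {"ax": 0, "ay": 0, "az": 0, "dx": 0, "dy": 0, "dz": 0, "jaw": -1}

```text
time_s: 34.33
tcp_pos: [0.5447, -0.0493, 0.0855]
eef_rot: [[1.0, -0.0, 0.002], [-0.0, -1.0, -0.0], [0.002, 0.0, -1.0]]
ft_force: [-0.4, -0.4, 6.1]
grip_width: 0.028
```

Request:
apply_moves:
  steps:
    - {"ax": 0, "ay": 0, "az": 0, "dx": -6, "dy": 0, "dz": 0.4, "jaw": -1}
    - {"ax": 0, "ay": 0, "az": 0, "dx": -7.1, "dy": 0, "dz": 1.4, "jaw": -1}
    - {"ax": 0, "ay": 0, "az": 0, "dx": -6.9, "dy": 0, "dz": 2.2, "jaw": -1}
    - {"ax": 0, "ay": 0, "az": 0, "dx": -6.5, "dy": 0, "dz": 3, "jaw": -1}
    - {"ax": 0, "ay": 0, "az": 0, "dx": -6.1, "dy": 0, "dz": 3.8, "jaw": -1}
    - {"ax": 0, "ay": 0, "az": 0, "dx": -5.6, "dy": 0, "dz": 4.5, "jaw": -1}
    - {"ax": 0, "ay": 0, "az": 0, "dx": -5.1, "dy": 0, "dz": 5.1, "jaw": -1}
    - {"ax": 0, "ay": 0, "az": 0, "dx": -4.4, "dy": 0, "dz": 5.7, "jaw": -1}
    - {"ax": 0, "ay": 0, "az": 0, "dx": -3.7, "dy": 0, "dz": 6.2, "jaw": -1}
    - {"ax": 0, "ay": 0, "az": 0, "dx": -2.9, "dy": 0, "dz": 6.6, "jaw": -1}
    - {"ax": 0, "ay": 0, "az": 0, "dx": -2.1, "dy": 0, "dz": 6.9, "jaw": -1}
    - {"ax": 0, "ay": 0, "az": 0, "dx": -1.3, "dy": 0, "dz": 7.1, "jaw": -1}

```text
time_s: 35.33
tcp_pos: [0.4844, -0.0491, 0.0312]
eef_rot: [[1.0, -0.0, -0.003], [-0.0, -1.0, -0.0], [-0.003, 0.0, -1.0]]
ft_force: [-3.7, -0.7, 2.4]
grip_width: 0.0277
```

Request:
apply_moves:
  steps:
    - {"ax": 0, "ay": 0, "az": 0, "dx": -0.4, "dy": 0, "dz": 6, "jaw": -1}
    - {"ax": 0, "ay": 0, "az": 0, "dx": 0, "dy": 0, "dz": 2, "jaw": -1}
    - {"ax": 0, "ay": 0, "az": 0, "dx": 0, "dy": 0, "dz": 0, "jaw": -1}
    - {"ax": 0, "ay": 0, "az": 0, "dx": 0, "dy": 0, "dz": 0, "jaw": -1}

```text
time_s: 35.67
tcp_pos: [0.4839, -0.0491, 0.0225]
eef_rot: [[1.0, -0.0, -0.004], [-0.0, -1.0, -0.0], [-0.004, 0.0, -1.0]]
ft_force: [-6.3, -0.3, -3.1]
grip_width: 0.0276
```

Request:
apply_moves:
  steps:
    - {"ax": 0, "ay": 0, "az": 0, "dx": 0, "dy": 0, "dz": 0, "jaw": 0}
    - {"ax": 0, "ay": 0, "az": 0, "dx": 0, "dy": 0, "dz": 0, "jaw": 0.2}
    - {"ax": 0, "ay": 0, "az": 0, "dx": 0, "dy": 0, "dz": 0, "jaw": 0.2}
    - {"ax": 0, "ay": 0, "az": 0, "dx": 0, "dy": 0, "dz": 0, "jaw": 0.2}
    - {"ax": 0, "ay": 0, "az": 0, "dx": 0, "dy": 0, "dz": 0, "jaw": 0.2}
    - {"ax": 0, "ay": 0, "az": 0, "dx": 0, "dy": 0, "dz": -20, "jaw": 0.2}
    - {"ax": 0, "ay": 0, "az": 0, "dx": 0, "dy": 0, "dz": -40, "jaw": 0.2}
    - {"ax": 0, "ay": 0, "az": 0, "dx": 0, "dy": 0, "dz": -40, "jaw": 0.2}
    - {"ax": 0, "ay": 0, "az": 0, "dx": 0, "dy": 0, "dz": -40, "jaw": 0.2}
    - {"ax": 0, "ay": 0, "az": 0, "dx": 0, "dy": -40, "dz": -20, "jaw": 0.2}
    - {"ax": 0, "ay": 0, "az": 0, "dx": 0, "dy": -40, "dz": 0, "jaw": 0.2}
    - {"ax": 0, "ay": 0, "az": 0, "dx": 0, "dy": -40, "dz": 0, "jaw": 0.2}

```text
time_s: 36.67
tcp_pos: [0.4873, 0.0689, 0.184]
eef_rot: [[1.0, -0.004, 0.005], [-0.004, -1.0, 0.001], [0.005, -0.001, -1.0]]
ft_force: [1.0, -0.6, -0.8]
grip_width: 0.0531
```

Request:
apply_moves:
  steps:
    - {"ax": 0, "ay": 0, "az": 0, "dx": 0, "dy": -40, "dz": 0, "jaw": 0.2}
    - {"ax": 0, "ay": 0, "az": 0, "dx": 0, "dy": -40, "dz": 0, "jaw": 0.2}
    - {"ax": 0, "ay": 0, "az": 0, "dx": 0, "dy": 0, "dz": 0, "jaw": 0.2}
    - {"ax": 0, "ay": 0, "az": 0, "dx": 0, "dy": 0, "dz": 0, "jaw": 0.2}
    - {"ax": 0, "ay": 0, "az": 0, "dx": 0, "dy": 0, "dz": 0, "jaw": 0.2}

```text
time_s: 37.08
tcp_pos: [0.4857, 0.1477, 0.1819]
eef_rot: [[1.0, -0.0, 0.0], [-0.0, -1.0, -0.001], [0.0, 0.001, -1.0]]
ft_force: [-0.2, -0.6, -0.2]
grip_width: 0.0528
```

Run:
```python
from h import *
snap("fin","top",(235,135,315,235),6)
print(bot.state()["tcp_pos"],bot.state()["ft_force"])
```

```text
[0.48582502 0.14663803 0.18189856] [-0.26451007 -0.11211764 -0.13025524]
```

View pics/fin.png

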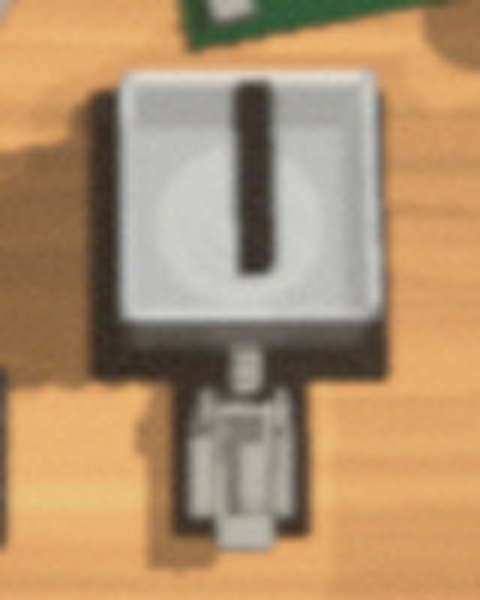

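The final view matches the starting closed state: lever grip at (244,532), hook over the catch at (246,365), hood square and seated. I hand in.

```bash
python3 -c "from cell import bot;print(bot.sign_off())"
```

```text
the job is handed in; nothing more can be done
None
```

The job is handed in at about 37 s on the robot's clock, and my checks suggest it met the task; the hand-in reports no verdict.

- **What I did:**
  - I threw the lever open and stood the hood on the rubber pad.
  - Only the 59 mm and 45 mm aluminium discs were on the bench. I stacked them on the plate, larger below.
  - I put the hood back with its catch towards the latch and closed the lever.
- **Last checks:**
  - The discs measured within about 2–3 mm of the plate's centre before the hood went on. I could not make them out clearly through the hood afterwards.
  - The hood seated at the predicted height and looks as it did at the start.
  - The lever grip and hook are where they were when closed.
  - The gripper was clear of everything, with the force reading near zero.
- **What disagreed:** On the first set-down the hood touched the pad about 5 mm early with roughly 20 N. It then measured about 12 mm from where I had released it, still upright on the pad. It had either slipped in the grip or been knocked, so I re-measured it before picking it up again.

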